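Stack the press spacers on the load cell and tare the readout with a screwdriver

ROBOT

A 6-joint arm with a two-finger parallel gripper is mounted at the origin on the work surface. World frame = base frame: x ahead of the robot, y to its left, z up, the work surface at z = 0. Lengths are in mm, angles in rad, forces in N, time in s.
With the tool pointing down it reaches from about 225 to 725 mm from the base axis. Payload 3.1 kg.
Tool frame: the origin (TCP) lies at the very end of the fingers, on their centre line; the grasp point (between the pads) lies 19 mm behind it; z points along the fingers, y is the line along which they close (so a half turn about z gives the same grasp; the last joint's range is limited). The gripper opens to 85 mm and grips with 20 to 120 N. Pads are 22 mm wide; open, the fingers measure 114 mm over their backs; the gripper's body (76 mm by 85 mm) begins 54 mm behind the grasp point. The pads swing forward as they close: fully open they stand 13 mm farther back than shut.
Start: joints at [1.214, 0.048, 0.099, 1.622, 0, 1.443], TCP at [119.083, 511.309, 231.312] pointing down, gripper open.
Joint ranges: [-2.91, 2.91], [-0.99, 1.94], [-1.21, 1.42], [-2.12, 2.29], [-1.49, 1.47], [-3.14, 3.14]. Speed limits (rad/s): [2.79, 2.79, 3.14, 3.14, 3.14, 3.14].

INTERFACE

Orientations are given as a rotation vector (axis times angle).
In Python, from workcell import read_state, get_image, hand_in gives the robot as it stands.
- The arm moves only by the tool drive_tool, never from a script. Its arguments are lists of equal length, an entry for each row: "linear": the shift along the tool's x, y, z in units of 0.025 m (1.0 is 0.025 m), a list of three; "turn": the turn, a rotation vector about the tool's x, y, z in units of 0.1 rad (1.0 is 0.1 rad), a list of three. A call has 1 to 8 rows; each row shifts and turns the commanded pose from where the row before left it, along the tool's axes as they then stand; what a row does not reach is not made up. A row lasts 1/12 s, in which the tool goes at most 41.7 mm and 7.16 degrees, less where a joint would pass 70% of its speed; a pose out of reach is approached as far as the arm can. A call with a number of a shift or a turn outside -1 to 1 is refused whole. A call with a gripper value outside its range is refused whole. "fingers" is the opening, from -1 (shut) to 1 (fully open), set as the call begins (left out, the last holds). The fingers move at their own pace and stop on an object; "force" is the grip in N (left out, the last holds). Time passes only in rows, so rows that do not move let the fingers close. It gives the time, the measured TCP pose, the force, the opening and the grip force at its end, in the units of the state.
- read_state(): the state, without advancing time (a new reading comes with each control period).
- get_image(name): name is "side" or "top" or "wrist"; returns a dict with "pixels" (480x640x3 uint8, red, green, blue), "K" (3x3 intrinsics, pixels), "R" (3x3) and "t" (3): a world point X has camera coordinates R X + t. Camera axes: x right, y down, z forward; pixel columns grow to the right and rows downward; lengths in mm; the calibration is good to about 2 mm. A picture is of the moment at which its call begins. There is no depth.
- hand_in(): hands the job in; it is judged then, once.
The state is a dict: "time": time; "joint_positions": joint angles; "qvel": joint speeds; "joint_efforts": joint torques, N m; "position": TCP position; "orientation": TCP orientation; "contact_force": force on the tool from outside, world axes, zero at the start; "ft_torque": the same for the moment, N m; "opening": finger opening in mm; "finger_force": force on a finger pad.
Only numpy, scipy, OpenCV 4.12 (cv2) and the standard library are available. Lean on these libraries where they do the work, as an engineer would, in place of code of your own. Each camera call takes 0.05 s, during which the arm holds its last target. There are 200 camera calls.

TASK

Set up the load cell for the press: gently set the dark steel spacer disc flat on the middle of the load cell's plate and the brass one centred on top of it. Then take the orange screwdriver and, with its tip, press the red tare button deep in the readout's yellow-ringed guard hole fully home, holding it in for a good second without leaning on it hard. Let the button come out again, stand the screwdriver back in its wooden block, and leave the sprocket, link jig and circlip pliers alone.

Things in the scene. Friction and masses are not known exactly. Their poses are not given: they have to be found in the camera images.
- load_cell: Fixed blue round can, 110 mm across, with a flat aluminium plate 90 mm across as its top, 40 mm above the bench. Origin: centre of its underside, z up.
- plate_top (a point): Centre of the load cell plate's top face, 40 mm above the bench.
- steel_disc: Loose dark steel spacer disc, 68 mm diameter, 16 mm thick, about 0.45 kg, lying flat on the bench. Origin: centre of its underside. Belongs at the bottom of the stack. Steel and brass discs swap places from start to start.
- brass_disc: Loose brass spacer disc, 60 mm diameter, 16 mm thick, about 0.38 kg, lying flat on the bench. Origin: centre of its underside. Belongs on top of the steel disc.
- readout: Fixed grey readout console, 140 mm wide (y), 110 mm along its sloping top face, about 115 mm high at the back, with a green screen. Origin: centre of its underside, z up, its front is -x and faces roughly to the robot. The top face slopes 25 degrees: its outward normal, which is also the axis of the guard hole, is (-0.4226, 0, 0.9063) in this frame (up and towards its front).
- bore_mouth (a point): Centre of the mouth of the guard hole, in the plane of the sloping face, inside a yellow ring (which stands 2 mm proud of the face for the eye only). The hole is round, 20 mm in diameter, square to the face. The red button is at its bottom; the button's face, 17 mm in diameter, lies between 14 and 26 mm below the mouth along the axis, a different and unmeasured depth each time: feel for it.
- tare_button (a joint): Travel of the red tare button along the guard hole's axis: 0 out, 0.006 m fully home against a hard stop. The spring takes 2 N to start and 5 N fully home; it returns by itself. The readout is damaged by more than 30 N from the screwdriver.
- screwdriver: Orange-handled screwdriver, 185 mm long, about 0.11 kg. It starts standing tip down in the wooden block. Origin: centre of the blunt tip; z runs along the shaft towards the handle. Steel shaft 7 mm diameter from z = 0 to 90 mm; handle a square bar 26 mm by 26 mm (flats square to its own x and y) from z = 90 to 185 mm, black at the end. Its yaw differs each time.
- tool_block: Fixed wooden block, 80 by 90 mm, 100 mm high, with one upright hole in the middle of its top. Origin: centre of its underside, z up.
- block_hole (a point): Centre of the hole's mouth in the block's top, 100 mm above the bench. The hole is 19 mm in diameter and goes right through; the screwdriver's shaft stands in it with the handle's lower end resting on the block's top, so its tip is then 10 mm above the bench.
- sprocket: Bystander: loose dark front sprocket, 92 mm across, 13 mm high, lying flat. Origin: centre of its underside.
- link_jig: Bystander: loose steel roller link jig, plate 50 by 130 mm (long along its y) with four pins, 32 mm high. Origin: centre of its underside.
- pliers: Bystander: loose circlip pliers with blue handles, about 165 mm long along its x (jaws to +x), 75 mm wide, 16 mm high. Origin: near the pivot, on the bench.
Things that resemble listed ones, but are neither listed nor needed, are in the scene too. What is meant by the tool_block is not blue or purple, and is the smaller of those in its own colour.

How it is judged:
By the outcome, as a careful person would: the job done as asked, in the order asked, and still so for the second after the job is handed in, with the robot touching nothing.
It also fails if it takes over 72 s, if anything falls off the work surface, if the arm or the gripper's body presses on something with over 40 N, if the wrist force passes 120 N, or if a joint passes its speed limit or range.

## Working session

There is one attempt and no reset: what is moved stays moved. The work goes in short steps, Python scripts to look and compute and a tool call to move; the robot and the scene stay as the last step left them, time stands still between calls to the robot, and variables do not carry over. Pictures are saved under pics/ and viewed, at most 10 in all, crops included, and the job is handed in when it is done.

Besides the shell and the picture viewer there is one more tool, called after ">>>" as name(argument=value, ...) on one line, values as JSON. drive_tool: Moves the arm, as the interface text tells. Its arguments: {"type":"object","properties":{"linear":{"type":"array"},"turn":{"type":"array"},"fingers":{"type":"number"},"force":{"type":"number"}},"required":["linear","turn"]}

```bash
mkdir -p pics; ls
cat > h.py <<'E'
import numpy as np,cv2
from workcell import read_state,get_image
from scipy.spatial.transform import Rotation as Ro
def ray(im,u,v,z):
    K,R,t=map(np.array,(im["K"],im["R"],im["t"]))
    c=-R.T@t; d=R.T@np.linalg.solve(K,[u,v,1.]); return c+d*(z-c[2])/d[2]
def proj(im,X):
    K,R,t=map(np.array,(im["K"],im["R"],im["t"])); p=K@(R@np.array(X,float)+t); return p[:2]/p[2]
def save(im,n): cv2.imwrite("pics/"+n,im["pixels"][...,::-1])
E
python3 - <<'E'
from h import *
import pickle
d={}
for n in("side","top"):
    d[n]=get_image(n); save(d[n],n+"0.png"); print(n,np.round(ray(d[n],320,240,0)), np.round(-np.array(d[n]["R"]).T@d[n]["t"]))
pickle.dump(d,open("im0.pkl","wb")); s=read_state(); print(s)
E
```

```text
pics
side [539. 171.   0.] [ 399. -998.  926.]
top [531.  23.   0.] [ 376.   32. 1622.]
{'time': 0.1, 'joint_positions': array([ 1.21416711e+00,  4.86413078e-02,  9.77052723e-02,  1.62196090e+00,
       -1.23507057e-06,  1.44300360e+00]), 'qvel': array([ 0.00040376, -0.00013559,  0.0042106 ,  0.00048151,  0.00062841,
       -0.00050177]), 'joint_efforts': array([ 2.87440082e-03, -3.39847970e+01,  3.20936716e+01,  1.57850515e-02,
       -1.39130916e-04,  4.03491043e-06]), 'position': array([118.9077218 , 510.78939687, 230.22790085]), 'orientation': array([-0.35861416, -3.12054998,  0.00320327]), 'contact_force': array([ 0.95649377, -0.41653871,  0.29607937]), 'ft_torque': array([-0.01824873,  0.02841436,  0.00119637]), 'finger_force': 0.0, 'opening': 85.08995234276877}
```

View pics/top0.png

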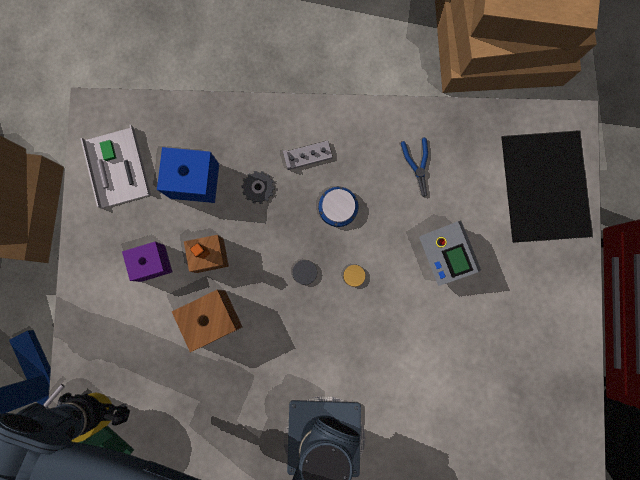

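View pics/side0.png

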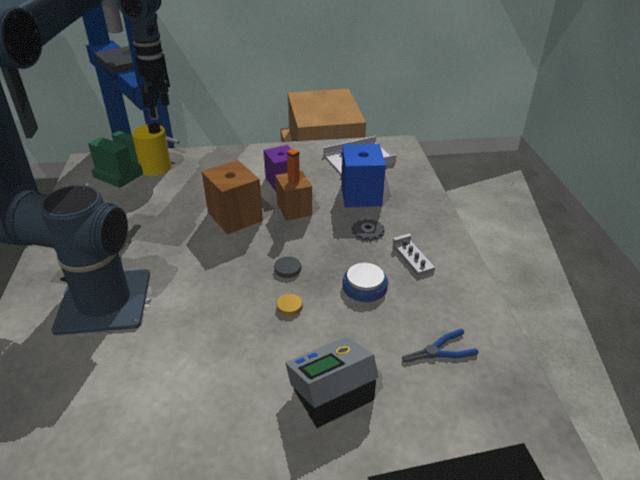

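The top view shows the steel disc at (306,272), the brass disc at (354,275), the load cell at (338,206) and the readout at (448,252) with its ring at (441,242).

Candidates for the block:
- small orange-brown block with the screwdriver at (205,252)
- large orange-brown block at (207,320)
- blue block at (187,173)
- purple block at (147,261)

I choose the small orange-brown one. For the discs, the dark one at (306,272) is the plain steel disc; the sprocket at (258,187) is toothed. I'll check both in close crops.

Run:
```python
from h import *
import pickle
d=pickle.load(open("im0.pkl","rb"))
T,S=d["top"]["pixels"],d["side"]["pixels"]
def c(I,u,v,w,h): return cv2.resize(I[v:v+h,u:u+w],(400,300),interpolation=cv2.INTER_CUBIC)
m=np.vstack([np.hstack([c(T,405,210,100,75),c(S,270,325,120,90)]),np.hstack([c(T,165,220,100,75),c(S,240,140,100,75)])])
cv2.imwrite("pics/comp.png",m[...,::-1])
def blobs(n,lo,hi,amin,roi):
    I=cv2.cvtColor(d[n]["pixels"],cv2.COLOR_RGB2HSV); M=cv2.inRange(I,lo,hi); Z=np.zeros_like(M); u,v,w,h=roi; Z[v:v+h,u:u+w]=M[v:v+h,u:u+w]
    cs,_=cv2.findContours(Z,cv2.RETR_EXTERNAL,cv2.CHAIN_APPROX_NONE)
    return [c for c in cs if cv2.contourArea(c)>=amin]
def show(lbl,n,cs,z):
    for k in cs:
        (u,v),r,a=cv2.fitEllipse(k) if len(k)>5 else (k.mean((0,1)),0,0); print(lbl,n,round(u,1),round(v,1),np.round(r,1),len(k),np.round(ray(d[n],u,v,z),1))
for n,rois in(("top",dict(st=(285,250,45,45),br=(335,255,40,40),pl=(310,180,60,55),ring=(430,230,25,25))),("side",dict(st=(270,250,35,35),br=(270,285,40,40),pl=(335,255,60,50),ring=(330,340,30,20)))):
    show("steel",n,blobs(n,(0,0,0),(180,60,95),60,rois["st"]),16)
    show("brass",n,blobs(n,(12,110,60),(30,255,255),60,rois["br"]),16)
    show("plate",n,blobs(n,(0,0,150),(180,60,255),60,rois["pl"]),40)
    show("ring",n,blobs(n,(20,110,60),(35,255,255),10,rois["ring"]),90)
```

```text
steel top 306.6 272.8 [24.8 31.1] 81 [438.1  57.2  16. ]
brass top 354.0 275.3 [20.7 21.1] 60 [435.1 -71.9  16. ]
plate top 338.3 205.0 [31.  31.6] 90 [623.6 -23.6  40. ]
ring top 440.8 241.8 [10.  10.2] 29 [ 526.3 -291.4   90. ]
steel side 286.6 269.2 [24.7 28.6] 79 [439.2  43.9  16. ]
steel side 274.4 253.2 [ 7.9 12. ] 33 [412.3 110.7  16. ]
brass side 289.1 304.4 [21.2 24.8] 67 [435.9 -80.3  16. ]
plate side 365.2 274.6 [24.4 36.8] 88 [624.3 -26.   40. ]
ring side 342.4 349.8 [ 6.4 13.5] 30 [ 526.9 -292.5   90. ]
```

View pics/comp.png

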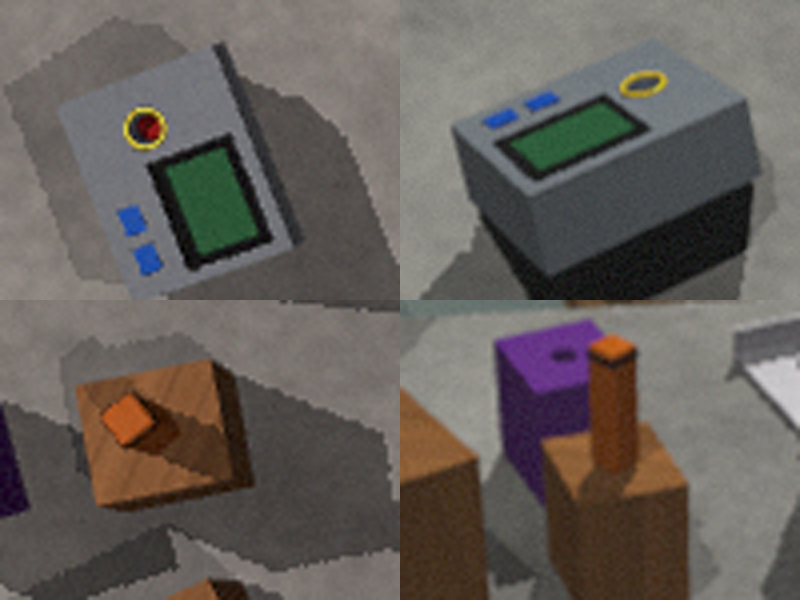

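The crops confirm the choices. The screwdriver stands in the small orange-brown block, with its end at about (197,249) in the top view. The readout's high back edge runs (459,221)–(478,270) in the top view, and the bore at (441,242) is on the front half facing the robot.

```bash
cat >> h.py <<'E'
def plan(pos,R=None,cur=None):
    s=read_state(); R0=Ro.from_rotvec(s["orientation"]); d=R0.inv().apply(np.array(pos,float)-s["position"])
    print("lin units",np.round(d/25,3),end=" ")
    if R is not None: print("turn units",np.round((R0.inv()*R).as_rotvec()/.1,2),end=" ")
    print("pos",np.round(s["position"],1),"F",np.round(s["contact_force"],1),"t",round(s["time"],1))
def tri(a,pa,b,pb):
    A=[];B=[]
    for im,p in((a,pa),(b,pb)):
        K,R,t=map(np.array,(im["K"],im["R"],im["t"])); P=K@np.c_[R,t]
        for i in(0,1): r=p[i]*P[2]-P[i]; A.append(r[:3]); B.append(-r[3])
    return np.linalg.lstsq(np.array(A),np.array(B),rcond=None)[0]
E
python3 - <<'E'
from h import *
import pickle
d=pickle.load(open("im0.pkl","rb")); T,S=d["top"],d["side"]
print("ring",tri(T,(440.8,241.8),S,(342.4,349.8)))
f=lambda x,y:(405+x/4,210+y/4)
for p,z in(((60,105),68),((135,298),68),((218,45),115),((292,240),115),((150,165),0)): print(np.round(ray(T,*f(*p),z),1))
I=cv2.cvtColor(T["pixels"],cv2.COLOR_RGB2HSV)
print(I[249,197],I[240,195],I[255,215],I[272,306],I[280,285],I[265,290])
M=cv2.inRange(I,(3,200,170),(14,255,255))[235:265,185:215]; cs,_=cv2.findContours(M,0,1); k=max(cs,key=cv2.contourArea); r=cv2.minAreaRect(k); print(r)
c=np.array(r[0])+(185,235); print("drv top",ray(T,*c,195),"side",ray(S,293,153,195)); b=cv2.boxPoints(r)+(185,235); q=np.array([ray(T,*x,195) for x in b]); e=q[1]-q[0]; print("edge yaw",np.degrees(np.arctan2(e[1],e[0]))%90)
g=lambda x,y:(165+x/4,220+(y-300)/4)
print("block corners z100",[np.round(ray(T,*g(*p),100)[:2]) for p in((78,385),(213,360),(242,485),(98,507))])
plan((438,57,150))
E
```

```text
ring [ 526.58914909 -291.62169676   89.00013385]
[ 541.5 -241.    68. ]
[ 415.5 -291.5   68. ]
[ 578.1 -333.7  115. ]
[ 454.1 -381.3  115. ]
[ 508.9 -315.2    0. ]
[ 11 196 178] [ 13 158 116] [ 12 151  81] [120   8  66] [ 14  23 123] [ 11  24 117]
((10.653844833374023, 14.230768203735352), (8.320503234863281, 8.597853660583496), 56.3099365234375)
drv top [480.8743536  326.33817919 195.        ] side [482.41112269 308.86276922 195.        ]
edge yaw 35.710972498658975
block corners z100 [array([508., 376.]), array([527., 289.]), array([446., 266.]), array([429., 359.])]
lin units [-16.549 -14.776   3.236] pos [118.9 510.8 230.2] F [ 1.  -0.4  0.3] t 0.1
```

>>> drive_tool(linear=[[-0.8, -0.7, 0], [-0.9, -0.85, 0], [-0.9, -0.85, 0], [-0.9, -0.85, 0], [-0.9, -0.85, 0], [-0.9, -0.85, 0], [-0.9, -0.85, 0], [-0.9, -0.85, 0]], turn=[[0, 0, 0], [0, 0, 0], [0, 0, 0], [0, 0, 0], [0, 0, 0], [0, 0, 0], [0, 0, 0], [0, 0, 0]], fingers=1, force=40)

```text
time: 0.77
position: [254.5, 307.7, 230.8]
orientation: [-0.358, -3.121, 0.001]
contact_force: [0.8, 0.1, 0.0]
opening: 85.5
finger_force: 0.0
```

>>> drive_tool(linear=[[-0.9, -0.85, 0], [-0.9, -0.85, 0], [-0.9, -0.8, 0], [-0.9, -0.8, 0], [-0.9, -0.8, 0], [-0.9, -0.8, 0], [-0.9, -0.8, 0.5], [-0.9, -0.8, 0.8]], turn=[[0, 0, 0], [0, 0, 0], [0, 0, 0], [0, 0, 0], [0, 0, 0], [0, 0, 0], [0, 0, 0], [0, 0, 0]])

```text
time: 1.43
position: [394.7, 108.8, 200.4]
orientation: [0.358, 3.116, 0.002]
contact_force: [1.1, 0.4, 1.0]
opening: 85.6
finger_force: 0.0
```

>>> drive_tool(linear=[[-0.9, -0.8, 0.8], [-0.9, -0.8, 0.8], [-0.35, 0, 0.3], [0, 0, 0]], turn=[[0, 0, 0], [0, 0, 0], [0, 0, 0], [0, 0, 0]])

```text
time: 1.77
position: [435.1, 57.7, 148.1]
orientation: [-0.363, -3.115, 0.001]
contact_force: [0.1, 0.6, 0.9]
opening: 85.0
finger_force: 0.0
```

```bash
cat > w.py <<'E'
from h import *
import sys
im=get_image("wrist"); 
if len(sys.argv)>1: save(im,sys.argv[1])
s=read_state(); print(np.round(s["joint_positions"],2),np.round(s["position"],1),np.round(s["contact_force"],1))
I=cv2.cvtColor(im["pixels"],cv2.COLOR_RGB2HSV)
for nm,lo,hi in(("steel",(0,0,0),(180,60,85)),("brass",(14,110,60),(30,255,255))):
    M=cv2.morphologyEx(cv2.inRange(I,lo,hi),cv2.MORPH_OPEN,np.ones((5,5)))
    for k in cv2.findContours(M,0,1)[0]:
        if cv2.contourArea(k)>3000:
            e=cv2.fitEllipse(k); x=ray(im,*e[0],16); print(nm,np.round(e[0]),np.round(e[1]),cv2.contourArea(k),np.round(x,1))
print("tcp px",proj(im,s["position"]),"predicted steel",proj(im,(438,57,16)))
E
python3 w.py w1.png
```

```text
[-0.02 -0.18 -0.28  1.48  0.    0.21] [434.9  58.7 149.7] [0.5 0.5 0.5]
steel [595. 350.] [ 47. 137.] 3532.0 [587.7 255.5  16. ]
steel [577. 183.] [124. 170.] 13773.0 [445.9 248.7  16. ]
steel [541.  50.] [ 66. 112.] 4960.0 [351.  230.6  16. ]
brass [157. 263.] [75. 81.] 4735.5 [434.2 -68.7  16. ]
tcp px [321.5698602  300.81744897] predicted steel [317.77903731 231.33718785]
```

View pics/w1.png

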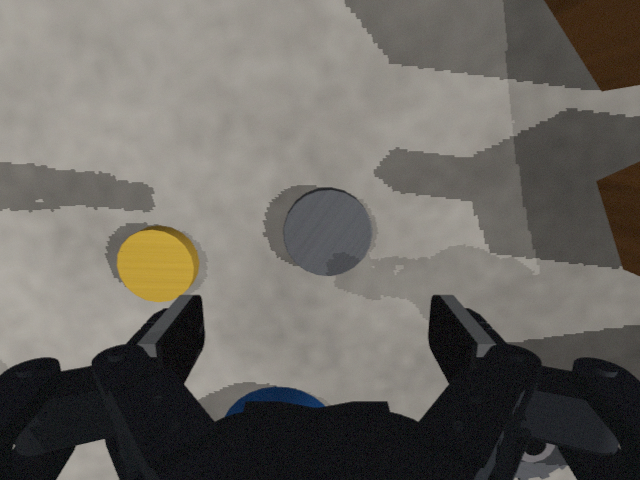

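The wrist view shows the steel disc at about (327,232) with a 44 px radius, the brass disc at (157,263), and both open fingers. Nothing is near the steel disc.

Run:
```python
from h import *
im=get_image("wrist"); g=cv2.GaussianBlur(cv2.cvtColor(im["pixels"],cv2.COLOR_RGB2GRAY),(5,5),1)
for c in cv2.HoughCircles(g[160:310,80:420],cv2.HOUGH_GRADIENT_ALT,1,60,param1=120,param2=0.7,minRadius=34,maxRadius=50)[0]: print(c+[80,160,0],np.round(ray(im,c[0]+80,c[1]+160,16),1))
import pickle
t=pickle.load(open("im0.pkl","rb"))["top"]["pixels"][250:300,280:380]
print(t[15:30:2,22:32:3].mean((0,1)), t[22,8:45:2].tolist())
plan((437,63,30))
```

```text
[324.         233.          43.95046234] [440.7  62.3  16. ]
[154.         269.          41.30086517] [438.6 -72.7  16. ]
[65.46875 65.03125 68.71875] [[121, 114, 111], [122, 114, 110], [80, 77, 78], [67, 70, 72], [71, 69, 70], [62, 61, 65], [66, 67, 68], [70, 68, 72], [67, 66, 69], [64, 64, 66], [67, 70, 72], [62, 60, 68], [65, 64, 67], [61, 60, 65], [66, 65, 66], [74, 72, 68], [68, 64, 62], [122, 111, 110], [117, 110, 106]]
lin units [-0.048  0.159  4.841] pos [435.2  59.3 151. ] F [-0.5  0.7  0.7] t 1.9
```

>>> drive_tool(linear=[[-0.15, 0.14, 0.6], [0, 0, 0.9], [0, 0, 0.9], [0, 0, 0.9], [0, 0, 0.9], [0, 0, 0.9], [0, 0, 0.5], [0, 0, 0.3]], turn=[[0, 0, 0], [0, 0, 0], [0, 0, 0], [0, 0, 0], [0, 0, 0], [0, 0, 0], [0, 0, 0], [0, 0, 0]])

```text
time: 2.53
position: [439.2, 62.9, 3.2]
orientation: [-0.354, -3.12, -0.0]
contact_force: [-0.8, 0.7, 0.2]
opening: 85.1
finger_force: 0.0
```

>>> drive_tool(linear=[[0, 0, 0.1], [0, 0, 0]], turn=[[0, 0, 0], [0, 0, 0]])

```text
time: 2.7
position: [440.6, 62.2, 2.0]
orientation: [0.356, 3.121, 0.0]
contact_force: [0.2, -0.8, 0.3]
opening: 85.5
finger_force: 0.0
```

Run:
```python
from h import *
a=get_image("wrist");save(a,"w2.png"); plan((439.5,61.5,-3))
```

```text
lin units [ 0.064 -0.037  0.225] pos [441.3  62.    2.6] F [ 1.   1.5 -1. ] t 2.8
```

View pics/w2.png

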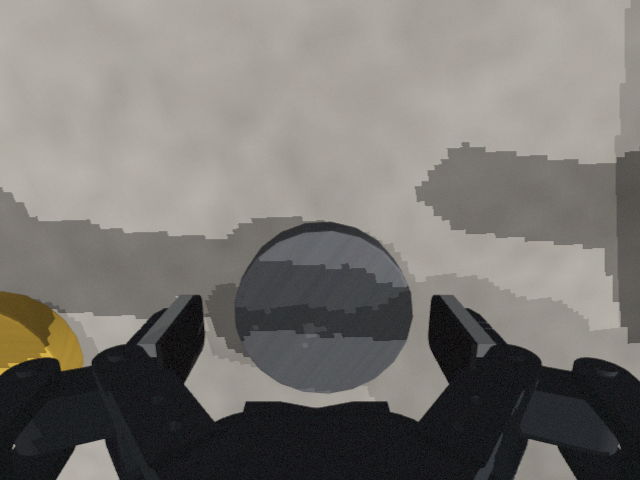

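The disc sits between the open fingers, centred at about (324,311). I'll measure its offset before closing.

Run:
```python
from h import *
im=get_image("wrist"); p=ray(im,324,311,16); print(p, ray(im,236,311,16),ray(im,412,311,16),ray(im,324,392,16)); plan((p[0],p[1],-3))
```

```text
[439.92991053  64.01654129  16.        ] [432.49648742  32.00190766  16.        ] [447.36915946  96.05626591  16.        ] [474.31223856  56.2598737   16.        ]
lin units [0.087 0.068 0.237] pos [441.7  61.9   2.9] F [ 0.7 -0.2 -0.2] t 2.8
```

>>> drive_tool(linear=[[0.06, 0.05, 0.15], [0, 0, 0.1], [0, 0, 0.05]], turn=[[0, 0, 0], [0, 0, 0], [0, 0, 0]])

```text
time: 3.05
position: [439.4, 63.1, -6.0]
orientation: [0.358, 3.121, 0.0]
contact_force: [-0.4, -0.1, -0.8]
opening: 85.5
finger_force: 0.0
```

>>> drive_tool(linear=[[0, 0, 0], [0, 0, 0], [0, 0, 0], [0, 0, 0], [0, 0, 0], [0, 0, 0]], turn=[[0, 0, 0], [0, 0, 0], [0, 0, 0], [0, 0, 0], [0, 0, 0], [0, 0, 0]], fingers=0.4, force=40)

```text
time: 3.55
position: [439.7, 63.4, -5.6]
orientation: [0.358, 3.12, 0.002]
contact_force: [-0.2, 2.2, 4.8]
opening: 66.1
finger_force: 46.2
```

>>> drive_tool(linear=[[0, 0, -0.3], [0, 0, -0.7], [0, 0, -0.9], [0, 0, -0.9], [-0.4, -0.1, -0.2], [-0.9, -0.2, 0], [-0.9, -0.2, 0], [-0.9, -0.2, 0]], turn=[[0, 0, 0], [0, 0, 0], [0, 0, 0], [0, 0, 0], [0, 0, 0], [0, 0, 0], [0, 0, 0], [0, 0, 0]])

```text
time: 4.22
position: [510.0, 27.4, 67.4]
orientation: [-0.358, -3.118, 0.003]
contact_force: [-0.2, 0.3, -4.4]
opening: 66.4
finger_force: 46.7
```

>>> drive_tool(linear=[[-0.9, -0.2, 0], [-0.9, -0.2, 0], [-0.9, -0.2, 0], [-0.9, -0.2, 0], [-0.8, -0.2, 0], [-0.4, 0, 0], [0, 0, 0], [0, 0, 0]], turn=[[0, 0, 0], [0, 0, 0], [0, 0, 0], [0, 0, 0], [0, 0, 0], [0, 0, 0], [0, 0, 0], [0, 0, 0]])

```text
time: 4.88
position: [620.4, -23.7, 66.6]
orientation: [-0.359, -3.116, 0.001]
contact_force: [-1.1, 0.3, -5.7]
opening: 66.5
finger_force: 46.5
```

Run:
```python
from h import *
im=get_image("wrist");save(im,"w3.png"); s=read_state(); print(s["opening"])
plan((624,-24.5,40))
```

```text
66.30115772295262
lin units [-0.171 -0.011  1.074] pos [620.  -23.3  66.9] F [-0.3  0.1 -4.2] t 4.9
```

View pics/w3.png

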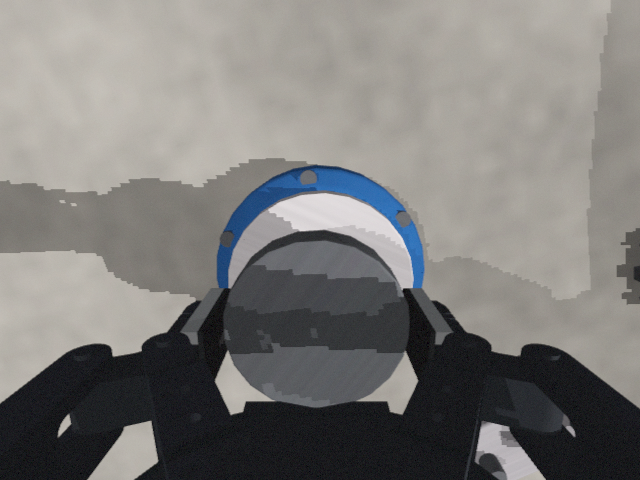

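The disc is held level at about (317,320). The visible plate arc runs from (229,285) over (322,192) to (414,285).

Run:
```python
from h import *
im=get_image("wrist"); s=read_state(); z=s["position"][2]+21.8
a=ray(im,317.5,320,z);b=ray(im,321.5,285,40)
print("disc",a,"edges",ray(im,226,320,z),ray(im,409,320,z),ray(im,317,407,z)); print("plate",b,ray(im,322,192,40)); 
R0=Ro.from_rotvec(s["orientation"]); print("disc off tool",R0.inv().apply(a-s["position"]), "plate-disc tool units",R0.inv().apply(b-a)/25)
```

```text
disc [617.50243872 -23.48847599  89.08450983] edges [610.23355955 -54.71876377  89.08450983] [624.77081398   7.73964677  89.08450983] [652.2896773  -31.744538    89.08450983]
plate [624.33468128 -22.9173602   40.        ] [580.68995506 -12.69394664  40.        ]
disc off tool [  2.46584863  -1.08093434 -21.78944023] plate-disc tool units [-0.26878082  0.08594652  1.96225426]
```

>>> drive_tool(linear=[[-0.15, 0.03, 0.3], [-0.09, 0, 0.3], [0, 0, 0.3], [0, 0, 0.15], [0, 0, 0.1], [0, 0, 0], [0, 0, 0]], turn=[[0, 0, 0], [0, 0, 0], [0, 0, 0], [0, 0, 0], [0, 0, 0], [0, 0, 0], [0, 0, 0]])

```text
time: 5.57
position: [627.7, -23.7, 39.8]
orientation: [-0.358, -3.12, -0.0]
contact_force: [0.1, 0.2, -5.3]
opening: 66.1
finger_force: 46.5
```

>>> drive_tool(linear=[[0, 0, 0.04], [0, 0, 0.04], [0, 0, 0], [0, 0, 0]], turn=[[0, 0, 0], [0, 0, 0], [0, 0, 0], [0, 0, 0]])

```text
time: 5.9
position: [628.1, -23.9, 38.3]
orientation: [0.359, 3.121, -0.0]
contact_force: [0.7, -0.0, -4.6]
opening: 66.5
finger_force: 46.5
```

>>> drive_tool(linear=[[0.05, 0, 0.04], [0, 0, 0.04], [0, 0, 0.03], [0, 0, 0], [0, 0, 0]], turn=[[0, 0, 0], [0, 0, 0], [0, 0, 0], [0, 0, 0], [0, 0, 0]])

```text
time: 6.32
position: [626.6, -23.5, 35.1]
orientation: [-0.359, -3.121, 0.0]
contact_force: [-0.1, -0.3, -4.5]
opening: 66.4
finger_force: 46.5
```

>>> drive_tool(linear=[[0, 0, 0.03], [0, 0, 0.02], [0, 0, 0], [0, 0, 0]], turn=[[0, 0, 0], [0, 0, 0], [0, 0, 0], [0, 0, 0]])

```text
time: 6.65
position: [626.9, -23.6, 34.5]
orientation: [0.359, 3.121, 0.0]
contact_force: [-1.8, -0.2, -1.6]
opening: 66.1
finger_force: 46.8
```

>>> drive_tool(linear=[[0, 0, 0.02], [0, 0, 0.02], [0, 0, 0]], turn=[[0, 0, 0], [0, 0, 0], [0, 0, 0]])

```text
time: 6.9
position: [627.0, -23.5, 34.5]
orientation: [0.358, 3.12, 0.0]
contact_force: [-4.2, -0.4, 4.4]
opening: 66.4
finger_force: 47.5
```

>>> drive_tool(linear=[[0, 0, 0], [0, 0, 0], [0, 0, 0], [0, 0, 0], [0, 0, 0]], turn=[[0, 0, 0], [0, 0, 0], [0, 0, 0], [0, 0, 0], [0, 0, 0]], fingers=1)

```text
time: 7.32
position: [626.9, -23.6, 32.9]
orientation: [0.359, 3.121, -0.0]
contact_force: [0.5, -1.3, -0.3]
opening: 85.7
finger_force: 0.0
```

>>> drive_tool(linear=[[0, 0, -0.3], [0, 0, -0.8], [0, 0, -0.9], [0, 0, -0.9], [0.9, 0.2, -0.9], [0.9, 0.2, 0], [0.9, 0.2, 0], [0.9, 0.2, 0]], turn=[[0, 0, 0], [0, 0, 0], [0, 0, 0], [0, 0, 0], [0, 0, 0], [0, 0, 0], [0, 0, 0], [0, 0, 0]])

```text
time: 7.98
position: [543.7, 16.6, 129.6]
orientation: [0.359, 3.118, 0.0]
contact_force: [-0.2, 0.2, 0.7]
opening: 85.6
finger_force: 0.0
```

Run:
```python
from h import *
plan((438,-72,80))
im=get_image("wrist"); save(im,"w4.png"); t=get_image("top"); save(t,"t4.png")
g=cv2.GaussianBlur(cv2.cvtColor(im["pixels"],cv2.COLOR_RGB2GRAY),(5,5),1)
cs=cv2.HoughCircles(g,cv2.HOUGH_GRADIENT_ALT,1,10,param1=100,param2=0.7,minRadius=25,maxRadius=120)
for c in (cs[0] if cs is not None else []): print(c,[np.round(ray(im,c[0],c[1],z),1) for z in(16,40,56)])
I=cv2.resize(t["pixels"][180:290,300:380],(480,660)[::1]); 
v=np.hstack([cv2.resize(im["pixels"],(400,300)),cv2.resize(t["pixels"][175:295,290:450],(400,300),interpolation=2)]); cv2.imwrite("pics/c4.png",v[...,::-1])
```

```text
lin units [ 3.317 -4.411  1.975] pos [543.7  16.6 129.6] F [-0.2  0.2  0.7] t 8.0
[146.      108.       48.37564] [array([438.2, -72.4,  16. ]), array([442.2, -62.8,  40. ]), array([444.9, -56.4,  56. ])]
[288.       369.        67.534676] [array([645.3, -30.7,  16. ]), array([629.8, -25. ,  40. ]), array([619.5, -21.2,  56. ])]
```

View pics/c4.png

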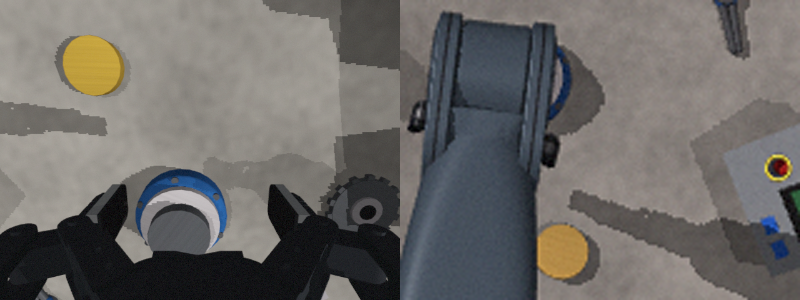

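The steel disc is on the plate at wrist half-scale (180,235). The brass disc is at (93,65).

>>> drive_tool(linear=[[0.6, -0.7, 0], [0.6, -0.8, 0], [0.6, -0.8, 0.3], [0.6, -0.8, 0.6], [0.6, -0.8, 0.8], [0.36, -0.5, 0.9], [0, 0, 0.9], [0, 0, 0.9]], turn=[[0, 0, 0], [0, 0, 0], [0, 0, 0], [0, 0, 0], [0, 0, 0], [0, 0, 0], [0, 0, 0], [0, 0, 0]])

```text
time: 8.75
position: [437.5, -73.1, 18.1]
orientation: [0.362, 3.118, -0.001]
contact_force: [1.3, -0.4, -0.5]
opening: 85.2
finger_force: 0.0
```

>>> drive_tool(linear=[[0, 0, 0.4], [0, 0, 0.2], [0, 0, 0], [0, 0, 0]], turn=[[0, 0, 0], [0, 0, 0], [0, 0, 0], [0, 0, 0]])

```text
time: 9.08
position: [438.0, -72.0, 4.1]
orientation: [0.358, 3.12, -0.001]
contact_force: [0.8, -0.1, 0.3]
opening: 85.9
finger_force: 0.0
```

Run:
```python
from h import *
im=get_image("wrist"); save(im,"w5.png")
I=cv2.cvtColor(im["pixels"],cv2.COLOR_RGB2HSV); M=cv2.inRange(I,(14,110,30),(32,255,255)); k=max(cv2.findContours(M,0,1)[0],key=cv2.contourArea)
x,y,w,h=cv2.boundingRect(k); print(x,y,w,h,cv2.minEnclosingCircle(k))
g=cv2.GaussianBlur(cv2.cvtColor(im["pixels"],cv2.COLOR_RGB2GRAY),(5,5),1)
cs=cv2.HoughCircles(g,cv2.HOUGH_GRADIENT_ALT,1,10,param1=100,param2=0.6,minRadius=60,maxRadius=100)
if cs is not None: print(cs[0])
b=ray(im,x+w/2,y+h-w/2,16); print(b); plan((b[0],b[1],-6))
t=get_image("top"); c=cv2.HoughCircles(cv2.resize(cv2.cvtColor(t["pixels"],7)[180:235,310:370],None,fx=6,fy=6,interpolation=2),cv2.HOUGH_GRADIENT_ALT,1,5,param1=60,param2=0.6,minRadius=50,maxRadius=160)
if c is not None:
  for q in c[0]: u,v=q[0]/6+310-.4,q[1]/6+180-.4; print("top circ",q[2]/6,u,v,ray(t,u,v,40)[:2],ray(t,u,v,56)[:2])
cv2.imwrite("pics/t5.png",cv2.resize(t["pixels"][175:235,300:380],(640,480),interpolation=2)[...,::-1])
```

```text
240 225 155 152 ((316.9167785644531, 302.1185302734375), 77.71410369873047)
[[317.      309.       78.96315]]
[432.25756626 -71.43890633  16.        ]
lin units [ 0.249 -0.031  0.423] pos [438.5 -72.1   4.6] F [-0.   0.2 -0. ] t 9.1
top circ 17.212534 339.1 202.93333 [629.27410699 -25.73895892] [626.71201502 -25.15420779]
top circ 18.239431 339.6 207.26668 [617.42981742 -27.38074072] [614.98750022 -26.77938716]
top circ 18.944199 334.76666 206.26668 [619.80879357 -14.20821063] [617.3424191  -13.74006361]
top circ 20.924086 337.93335 210.43333 [608.63332777 -23.07282867] [606.27996463 -22.51503865]
top circ 15.003188 339.6 207.26668 [617.42981742 -27.38074072] [614.98750022 -26.77938716]
top circ 21.814249 340.93335 206.76668 [618.89958386 -30.96284157] [616.44240372 -30.3252642 ]
top circ 15.405216 341.26666 202.93333 [629.43584745 -31.61708959] [626.87211989 -30.97289617]
top circ 16.882193 340.93335 206.76668 [618.89958386 -30.96284157] [616.44240372 -30.3252642 ]
top circ 15.379707 335.6 201.6 [632.67235557 -16.15226044] [630.07589898 -15.66445432]
top circ 22.935503 342.93335 211
[... 195 characters left out ...]
7235557 -16.15226044] [630.07589898 -15.66445432]
top circ 12.843764 339.43335 201.26668 [633.87346104 -26.53339779] [631.26485833 -25.94061294]
top circ 19.00121 341.6 203.93333 [626.71734414 -32.58635304] [624.18110731 -31.93235799]
top circ 13.52039 341.6 203.93333 [626.71734414 -32.58635304] [624.18110731 -31.93235799]
top circ 19.848787 342.93335 211.26668 [606.72740813 -36.67391348] [604.39331851 -35.97858318]
top circ 13.504978 334.76666 206.26668 [619.80879357 -14.20821063] [617.3424191  -13.74006361]
top circ 11.434211 337.6 196.43333 [647.01768771 -21.23456407] [644.27616468 -20.69536341]
top circ 13.435734 346.26666 204.26668 [626.15158924 -45.26415982] [623.62107357 -44.48196109]
```

>>> drive_tool(linear=[[0.11, 0, 0.2], [0, 0, 0.15], [0, 0, 0.07], [0, 0, 0]], turn=[[0, 0, 0], [0, 0, 0], [0, 0, 0], [0, 0, 0]])

```text
time: 9.52
position: [433.6, -70.8, -8.0]
orientation: [-0.358, -3.12, -0.0]
contact_force: [-0.1, 0.5, 0.2]
opening: 85.6
finger_force: 0.0
```

>>> drive_tool(linear=[[0, 0, 0], [0, 0, 0], [0, 0, 0], [0, 0, 0], [0, 0, 0], [0, 0, 0], [0, 0, 0]], turn=[[0, 0, 0], [0, 0, 0], [0, 0, 0], [0, 0, 0], [0, 0, 0], [0, 0, 0], [0, 0, 0]], fingers=0.2, force=40)

```text
time: 10.1
position: [435.9, -71.4, -4.7]
orientation: [0.358, 3.118, -0.0]
contact_force: [-2.2, 1.6, 11.3]
opening: 58.2
finger_force: 50.7
```

View pics/t5.png

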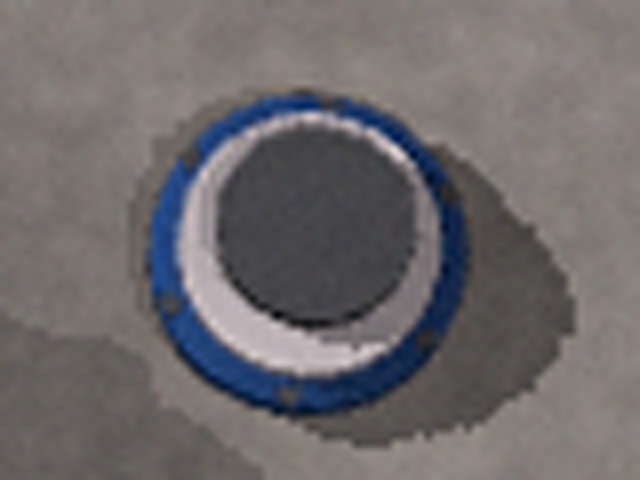

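The crop shows the plate centred at (310,244) and the steel disc at (317,221), so the steel is about 4 mm too far out in x. I'll recentre it before stacking. The fingertips also touched the bench during the brass grasp, so the next grasp will be a little higher.

>>> drive_tool(linear=[[0, 0, -0.1], [0, 0, 0], [0, 0, 0], [0, 0, -0.5], [0, 0, -0.9], [0, 0, -0.9], [0, 0, -0.9], [-0.6, 0.3, -0.2]], turn=[[0, 0, 0], [0, 0, 0], [0, 0, 0], [0, 0, 0], [0, 0, 0], [0, 0, 0], [0, 0, 0], [0, 0, 0]], fingers=1)

```text
time: 10.77
position: [450.8, -68.0, 83.4]
orientation: [0.36, 3.118, -0.002]
contact_force: [0.8, 0.5, 1.5]
opening: 85.1
finger_force: 0.0
```

>>> drive_tool(linear=[[-0.9, 0.45, 0], [-0.9, 0.45, 0], [-0.9, 0.45, 0], [-0.9, 0.45, 0], [-0.9, 0.45, 0], [-0.9, 0.45, 0], [-0.9, 0.45, 0], [0, 0, 0]], turn=[[0, 0, 0], [0, 0, 0], [0, 0, 0], [0, 0, 0], [0, 0, 0], [0, 0, 0], [0, 0, 0], [0, 0, 0]])

```text
time: 11.43
position: [625.0, -25.2, 78.0]
orientation: [0.356, 3.12, 0.001]
contact_force: [0.2, -0.1, 0.1]
opening: 85.2
finger_force: 0.0
```

>>> drive_tool(linear=[[0, 0, 0], [0, 0, 0]], turn=[[0, 0, 0], [0, 0, 0]])

```text
time: 11.6
position: [620.7, -26.2, 79.1]
orientation: [-0.358, -3.119, 0.0]
contact_force: [-0.7, 0.1, -0.0]
opening: 85.6
finger_force: 0.0
```

Run:
```python
from h import *
plan((627,-25.1,37))
```

```text
lin units [-0.238  0.1    1.685] pos [620.7 -26.2  79.1] F [-0.7  0.1 -0. ] t 11.6
```

>>> drive_tool(linear=[[-0.23, 0.1, 0.3], [0, 0, 0.5], [0, 0, 0.5], [0, 0, 0.3], [0, 0, 0.08], [0, 0, 0]], turn=[[0, 0, 0], [0, 0, 0], [0, 0, 0], [0, 0, 0], [0, 0, 0], [0, 0, 0]])

```text
time: 12.1
position: [626.2, -25.0, 36.0]
orientation: [-0.358, -3.117, -0.0]
contact_force: [0.2, 0.2, -0.7]
opening: 85.2
finger_force: 0.0
```

>>> drive_tool(linear=[[0, 0, 0], [0, 0, 0], [0, 0, 0], [0, 0, 0], [0, 0, 0], [0, 0, 0]], turn=[[0, 0, 0], [0, 0, 0], [0, 0, 0], [0, 0, 0], [0, 0, 0], [0, 0, 0]], fingers=0.4)

```text
time: 12.6
position: [628.7, -25.1, 39.2]
orientation: [0.358, 3.119, 0.0]
contact_force: [0.0, 0.0, 3.5]
opening: 66.4
finger_force: 46.3
```

>>> drive_tool(linear=[[0, 0, -0.08], [0, 0, -0.04], [0.08, 0, 0], [0.09, 0, 0], [0, 0, 0], [0, 0, 0.04], [0, 0, 0.04], [0, 0, 0]], turn=[[0, 0, 0], [0, 0, 0], [0, 0, 0], [0, 0, 0], [0, 0, 0], [0, 0, 0], [0, 0, 0], [0, 0, 0]])

```text
time: 13.27
position: [623.7, -24.1, 39.3]
orientation: [-0.358, -3.121, -0.0]
contact_force: [-0.3, -0.5, -3.3]
opening: 66.1
finger_force: 45.7
```

>>> drive_tool(linear=[[0, 0, 0.02], [0, 0, 0.02], [0, 0, 0]], turn=[[0, 0, 0], [0, 0, 0], [0, 0, 0]])

```text
time: 13.52
position: [623.8, -24.1, 39.2]
orientation: [0.358, 3.121, 0.0]
contact_force: [-4.0, 0.3, 4.0]
opening: 65.7
finger_force: 46.4
```

>>> drive_tool(linear=[[0, 0, 0], [0, 0, 0], [0, 0, 0], [0, 0, -0.3], [0, 0, -0.8], [0, 0, -0.9], [0.6, -0.3, 0], [0.9, -0.45, 0]], turn=[[0, 0, 0], [0, 0, 0], [0, 0, 0], [0, 0, 0], [0, 0, 0], [0, 0, 0], [0, 0, 0], [0, 0, 0]], fingers=1)

```text
time: 14.18
position: [586.7, -34.2, 91.4]
orientation: [0.356, 3.113, -0.0]
contact_force: [0.2, -0.1, -0.5]
opening: 85.7
finger_force: 0.0
```

>>> drive_tool(linear=[[0.9, -0.5, 0], [0.9, -0.5, 0], [0.9, -0.5, 0], [0.9, -0.5, 0], [0.9, -0.5, 0.6], [0.6, -0.3, 0.8], [0.3, 0, 0.8], [0, 0, 0.7]], turn=[[0, 0, 0], [0, 0, 0], [0, 0, 0], [0, 0, 0], [0, 0, 0], [0, 0, 0], [0, 0, 0], [0, 0, 0]])

```text
time: 14.85
position: [434.2, -71.5, 15.2]
orientation: [0.36, 3.121, -0.0]
contact_force: [0.1, 0.1, 0.5]
opening: 85.7
finger_force: 0.0
```

>>> drive_tool(linear=[[0, 0, 0], [0, 0, 0]], turn=[[0, 0, 0], [0, 0, 0]])

```text
time: 15.02
position: [435.2, -71.3, 15.4]
orientation: [-0.359, -3.12, -0.0]
contact_force: [-0.3, 0.5, 0.6]
opening: 85.6
finger_force: 0.0
```

Run:
```python
from h import *
plan((435.7,-71.4,-1.5))
im=get_image("wrist"); I=cv2.cvtColor(im["pixels"],cv2.COLOR_RGB2HSV); M=cv2.inRange(I,(14,110,30),(32,255,255)); k=max(cv2.findContours(M,0,1)[0],key=cv2.contourArea)
print(cv2.boundingRect(k))
t=get_image("top"); T=t["pixels"].astype(int); g=T[180:232,312:366]
pl=(g.min(2)>140); bl=(g[...,2]-g[...,0]>25)
dk=((g.max(2)<88)&(abs(g[...,2]-g[...,0])<15)); n,l,st,ce=cv2.connectedComponentsWithStats(dk[5:45,10:44].astype(np.uint8)); i=st[1:,4].argmax()+1; print("steel bbox",st[i],ce[i]+[322,185])
b=bl|pl; ys,xs=np.where(bl); print("can bbox",xs.min()+312,xs.max()+312,ys.min()+180,ys.max()+180)
ys,xs=np.where(pl); print("plate bbox",xs.min()+312,xs.max()+312,ys.min()+180,ys.max()+180)
u,v=ce[i]+[322,185]; print("steel",ray(t,u,v,56))
```

```text
lin units [-0.023  0.001  0.678] pos [435.2 -71.3  15.4] F [-0.3  0.5  0.6] t 15.0
(245, 226, 143, 141)
steel bbox [  5   8  25  25 494] [339.05668016 204.74089069]
can bbox 318 357 187 226
plate bbox 322 352 189 221
steel [621.80065358 -25.15612782  56.        ]
```

>>> drive_tool(linear=[[0, 0, 0.35], [0, 0, 0.25], [0, 0, 0.06], [0, 0, 0]], turn=[[0, 0, 0], [0, 0, 0], [0, 0, 0], [0, 0, 0]])

```text
time: 15.45
position: [435.1, -71.2, -1.7]
orientation: [-0.358, -3.12, -0.001]
contact_force: [0.5, -0.1, -0.1]
opening: 85.8
finger_force: 0.0
```

>>> drive_tool(linear=[[0, 0, 0], [0, 0, 0], [0, 0, 0], [0, 0, 0], [0, 0, 0], [0, 0, 0], [0, 0, 0]], turn=[[0, 0, 0], [0, 0, 0], [0, 0, 0], [0, 0, 0], [0, 0, 0], [0, 0, 0], [0, 0, 0]], fingers=0.2, force=40)

```text
time: 16.03
position: [436.2, -71.5, -0.3]
orientation: [0.358, 3.12, -0.0]
contact_force: [-0.5, 0.8, 4.4]
opening: 58.2
finger_force: 43.9
```

>>> drive_tool(linear=[[0, 0, -0.3], [0, 0, -0.7], [0, 0, -0.9], [0, 0, -0.9], [-0.3, 0.15, -0.8], [-0.8, 0.42, 0], [-0.9, 0.45, 0], [-0.9, 0.45, 0]], turn=[[0, 0, 0], [0, 0, 0], [0, 0, 0], [0, 0, 0], [0, 0, 0], [0, 0, 0], [0, 0, 0], [0, 0, 0]])

```text
time: 16.7
position: [514.7, -51.8, 88.6]
orientation: [-0.359, -3.12, 0.0]
contact_force: [-0.6, 0.2, -4.4]
opening: 58.7
finger_force: 44.2
```

>>> drive_tool(linear=[[-0.9, 0.45, 0], [-0.9, 0.45, 0], [-0.9, 0.45, 0], [-0.8, 0.4, 0], [-0.46, 0.3, 0], [0, 0, 0], [0, 0, 0], [0, 0, 0]], turn=[[0, 0, 0], [0, 0, 0], [0, 0, 0], [0, 0, 0], [0, 0, 0], [0, 0, 0], [0, 0, 0], [0, 0, 0]])

```text
time: 17.37
position: [620.9, -24.7, 87.7]
orientation: [-0.358, -3.117, 0.001]
contact_force: [-0.3, -0.9, -3.4]
opening: 58.0
finger_force: 44.1
```

Run:
```python
from h import *
plan((623,-24.7,57)); im=get_image("wrist"); save(im,"w7.png")
s=read_state(); I=cv2.cvtColor(im["pixels"],cv2.COLOR_RGB2HSV); M=cv2.inRange(I,(14,110,30),(32,255,255)); k=max(cv2.findContours(M,0,1)[0],key=cv2.contourArea)
x,y,w,h=cv2.boundingRect(k); print(x,y,w,h); z=s["position"][2]+16.8
c=ray(im,x+w/2,y+h-.92*w/2,z); print("brass",c)
t=get_image("side"); S=cv2.cvtColor(t["pixels"],cv2.COLOR_RGB2HSV); M=cv2.inRange(S[220:300,320:410],(14,110,30),(30,255,255)); k=max(cv2.findContours(M,0,1)[0],key=cv2.contourArea); x,y,w,h=cv2.boundingRect(k); print("side brass",x+320,y+220,w,h,[ray(t,320+x+w/2,0,z)[:0]])
```

```text
lin units [-0.085  0.019  1.228] pos [620.9 -24.7  87.7] F [-0.3 -0.9 -3.4] t 17.4
237 233 159 156
brass [619.16381978 -25.43651744 104.91945017]
side brass 370 249 9 18 [array([], dtype=float64)]
```

>>> drive_tool(linear=[[-0.06, 0.01, 0.3], [-0.04, 0, 0.4], [0, 0, 0.3], [0, 0, 0.15], [0, 0, 0.06], [0, 0, 0], [0, 0, 0]], turn=[[0, 0, 0], [0, 0, 0], [0, 0, 0], [0, 0, 0], [0, 0, 0], [0, 0, 0], [0, 0, 0]])

```text
time: 18.05
position: [625.1, -24.9, 58.7]
orientation: [-0.359, -3.121, -0.0]
contact_force: [0.1, 0.6, -3.7]
opening: 58.3
finger_force: 44.1
```

>>> drive_tool(linear=[[0, 0, 0.03], [0, 0, 0.02], [0, 0, 0]], turn=[[0, 0, 0], [0, 0, 0], [0, 0, 0]])

```text
time: 18.3
position: [625.4, -25.0, 58.0]
orientation: [0.358, 3.12, -0.0]
contact_force: [-0.1, 0.8, -3.9]
opening: 58.1
finger_force: 44.1
```

>>> drive_tool(linear=[[0.06, 0, 0.03], [0, 0, 0.03], [0, 0, 0.03], [0, 0, 0], [0, 0, 0]], turn=[[0, 0, 0], [0, 0, 0], [0, 0, 0], [0, 0, 0], [0, 0, 0]])

```text
time: 18.72
position: [623.7, -24.5, 55.8]
orientation: [0.358, 3.121, 0.0]
contact_force: [-1.7, 0.3, -1.3]
opening: 58.3
finger_force: 44.5
```

>>> drive_tool(linear=[[0, 0, 0.03], [0, 0, 0.02], [0, 0, 0]], turn=[[0, 0, 0], [0, 0, 0], [0, 0, 0]])

```text
time: 18.97
position: [623.7, -24.6, 55.7]
orientation: [0.358, 3.12, -0.0]
contact_force: [-3.7, 0.4, 4.8]
opening: 58.6
finger_force: 44.9
```

>>> drive_tool(linear=[[0, 0, 0], [0, 0, 0], [0, 0, 0], [0, 0, -0.3], [0, 0, -0.8], [0, 0, -1], [0, 0, -1], [0.3, 0.4, -1]], turn=[[0, 0, 0], [0, 0, 0], [0, 0, 0], [0, 0, 0], [0, 0, 0], [0, 0, 0], [0, 0, 0], [0, 0, 0]], fingers=1)

```text
time: 19.63
position: [619.3, -14.9, 157.8]
orientation: [0.362, 3.119, -0.002]
contact_force: [0.0, 0.5, -0.7]
opening: 85.6
finger_force: 0.0
```

>>> drive_tool(linear=[[0.5, 0.7, -1], [0.6, 0.9, -1], [0.65, 0.95, -1], [0.65, 0.95, -0.4], [0.65, 0.95, 0], [0.65, 0.95, 0], [0.65, 0.95, 0], [0.65, 0.95, 0]], turn=[[0, 0, 0], [0, 0, 0], [0, 0, 0], [0, 0, 0], [0, 0, 0], [0, 0, 0], [0, 0, 0], [0, 0, 0]])

```text
time: 20.3
position: [538.0, 194.2, 242.6]
orientation: [0.359, 3.119, 0.001]
contact_force: [0.1, 1.1, 0.3]
opening: 85.3
finger_force: 0.0
```

Run:
```python
from h import *
Y=np.radians(35.7); y=np.array([np.cos(Y),np.sin(Y),0]); z=np.array([0,0,-1.]); x=np.cross(y,z)
plan((481,325,225),Ro.from_matrix(np.c_[x,y,z]))
```

```text
lin units [3.41  4.576 0.701] turn units [0.01 0.01 7.19] pos [538.  194.2 242.6] F [0.1 1.1 0.3] t 20.3
```

>>> drive_tool(linear=[[0.65, 0.9, 0], [0.65, 0.9, 0], [0.65, 0.9, 0], [0.65, 0.9, 0], [0.6, 0.8, 0]], turn=[[0, 0, 0], [0, 0, 0], [0, 0, 0], [0, 0, 0], [0, 0, 0]])

```text
time: 20.72
position: [484.8, 319.8, 242.3]
orientation: [0.358, 3.12, 0.001]
contact_force: [-0.0, 0.5, -0.0]
opening: 84.9
finger_force: 0.0
```

>>> drive_tool(linear=[[0, 0, 0], [0, 0, 0], [0, 0, 0], [0, 0, 0], [0, 0, 0], [0, 0, 0], [0, 0, 0], [0, 0, 0]], turn=[[0, 0, 0.9], [0, 0, 0.9], [0, 0, 0.9], [0, 0, 0.9], [0, 0, 0.9], [0, 0, 0.9], [0, 0, 0.9], [0, 0, 0.9]])

```text
time: 21.38
position: [485.6, 318.3, 242.2]
orientation: [1.441, 2.791, 0.001]
contact_force: [-0.2, 0.2, -0.2]
opening: 85.6
finger_force: 0.0
```

>>> drive_tool(linear=[[0, 0, 0], [0, 0, 0]], turn=[[0, 0, 0], [0, 0, 0]])

```text
time: 21.55
position: [485.5, 318.3, 242.1]
orientation: [1.432, 2.796, 0.001]
contact_force: [0.2, 0.8, -0.4]
opening: 85.4
finger_force: 0.0
```

Run:
```python
from h import *
plan((481,325,225))
im=get_image("wrist"); save(im,"w8.png"); t=get_image("top"); save(t,"t8.png"); s=get_image("side"); save(s,"s8.png")
I=cv2.cvtColor(im["pixels"],cv2.COLOR_RGB2HSV); M=cv2.inRange(I,(3,185,120),(14,255,255))
for k in cv2.findContours(M,0,1)[0]:
  if cv2.contourArea(k)>400: r=cv2.minAreaRect(k); print(r,cv2.contourArea(k),np.round(ray(im,*r[0],195),1))
print(np.round(read_state()["joint_positions"],2))
v=np.hstack([cv2.resize(im["pixels"],(400,300)),cv2.resize(s["pixels"][210:300,310:430],(400,300),interpolation=2)]); cv2.imwrite("pics/c8.png",v[...,::-1])
```

```text
lin units [0.323 0.01  0.683] pos [485.5 318.3 242.1] F [ 0.2  0.8 -0.4] t 21.6
[ 0.46  0.2   0.28  1.66 -0.    1.41]
```

View pics/c8.png

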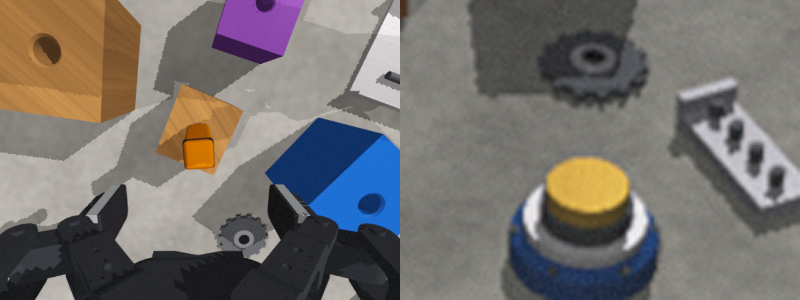

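The stack sits flat and centred: brass at (586,185) in the side crop, over the steel. The screwdriver's end is at wrist half-scale (199,153), nearly square to the gripper.

Run:
```python
from h import *
im=get_image("wrist"); P=im["pixels"]; I=cv2.cvtColor(P,cv2.COLOR_RGB2HSV); print(I[310,398],I[262,396],I[200,400])
h,s,v=[int(q) for q in I[310,398]]
M=cv2.inRange(I[230:360,340:460],(h-3,s-25,v-40),(h+3,255,255)); M=cv2.morphologyEx(M,cv2.MORPH_OPEN,np.ones((5,5)))
k=max(cv2.findContours(M,0,1)[0],key=cv2.contourArea); r=cv2.minAreaRect(k); c=np.array(r[0])+(340,230); print(r,c)
b=cv2.boxPoints(r)+(340,230); q=np.array([ray(im,*x,195) for x in b]); 
for i in range(4): e=q[(i+1)%4]-q[i]; print(np.linalg.norm(e).round(1),np.degrees(np.arctan2(e[1],e[0]))%90)
C=q.mean(0); print(C); st=read_state(); y=Ro.from_rotvec(st["orientation"]).apply([0,1,0]); print("tool y yaw",np.degrees(np.arctan2(y[1],y[0])))
plan((C[0],C[1],165))
```

```text
[ 21  15 118] [ 13  18 125] [ 24  14 182]
((49.5, 5.0), (10.0, 13.0), 90.0) [389.5 235. ]
6.7 35.719346382644815
5.4 38.88661624901349
6.8 35.71787740978033
5.4 38.37420756683278
[507.56924837 352.61276897 195.        ]
tool y yaw 35.696489716574966
lin units [0.6   1.523 3.067] pos [485.4 318.2 241.7] F [ 0.4  0.2 -0.1] t 21.8
```

Run:
```python
from h import *
im=get_image("wrist"); P=im["pixels"]; I=cv2.cvtColor(P,cv2.COLOR_RGB2HSV); print(I[250,318],I[210,316],I[180,320])
h,s,v=[int(q) for q in I[250,318]]
M=cv2.inRange(I[190:290,270:370],(h-3,s-20,v-25),(h+3,255,255)); M=cv2.morphologyEx(M,cv2.MORPH_OPEN,np.ones((5,5)))
k=max(cv2.findContours(M,0,1)[0],key=cv2.contourArea); r=cv2.minAreaRect(k); print(r,cv2.contourArea(k))
b=cv2.boxPoints(r)+(270,190); q=np.array([ray(im,*x,195) for x in b]); 
for i in range(4): e=q[(i+1)%4]-q[i]; print(np.linalg.norm(e).round(1),np.degrees(np.arctan2(e[1],e[0]))%90)
C=q.mean(0); print(C); plan((C[0],C[1],165))
```

```text
[ 17 255 207] [ 15 255 156] [ 17 158 203]
((50.04314041137695, 57.104061126708984), (44.67190170288086, 42.81947708129883), 85.91438293457031) 1786.5
22.0 39.89265980629763
24.3 40.636309015675664
22.8 40.023336537772224
24.4 38.94896236567834
[482.20402849 326.12306573 195.        ]
lin units [0.331 0.081 3.066] pos [485.4 318.2 241.6] F [-0.1  0.9 -0.1] t 21.8
```

>>> drive_tool(linear=[[0.32, 0.07, 0], [0, 0, 0.2], [0, 0, 0.6], [0, 0, 0.7], [0, 0, 0.7], [0, 0, 0.7], [0, 0, 0.5], [0, 0, 0.2]], turn=[[0, 0, -0.4], [0, 0, -0.32], [0, 0, 0], [0, 0, 0], [0, 0, 0], [0, 0, 0], [0, 0, 0], [0, 0, 0]])

```text
time: 22.47
position: [480.8, 325.1, 148.9]
orientation: [-1.332, -2.842, 0.005]
contact_force: [0.3, -0.7, -1.0]
opening: 85.3
finger_force: 0.0
```

>>> drive_tool(linear=[[0, 0, 0], [0, 0, 0]], turn=[[0, 0, 0], [0, 0, 0]])

```text
time: 22.63
position: [482.2, 325.8, 151.9]
orientation: [1.333, 2.844, 0.0]
contact_force: [-0.4, 0.1, 0.2]
opening: 85.4
finger_force: 0.0
```

>>> drive_tool(linear=[[0, 0, 0], [0, 0, 0], [0, 0, 0], [0, 0, 0], [0, 0, 0], [0, 0, 0], [0, 0, 0], [0, 0, 0]], turn=[[0, 0, 0], [0, 0, 0], [0, 0, 0], [0, 0, 0], [0, 0, 0], [0, 0, 0], [0, 0, 0], [0, 0, 0]], fingers=-0.6, force=60)

```text
time: 23.3
position: [482.4, 325.9, 152.2]
orientation: [1.333, 2.844, 0.002]
contact_force: [0.2, 0.0, 2.2]
opening: 25.6
finger_force: 59.1
```

Run:
```python
from h import *
s=read_state(); print(s["opening"],s["finger_force"],s["ft_torque"]); plan((482,326,250))
```

```text
25.616305887876155 59.14584517478943 [ 0.03218494 -0.03568437  0.03956882]
lin units [ 0.013 -0.006 -3.913] pos [482.4 325.9 152.2] F [0.2 0.  2.2] t 23.3
```

>>> drive_tool(linear=[[0, 0, -0.2], [0, 0, -0.5], [0, 0, -0.7], [0, 0, -0.8], [0, 0, -0.8], [0, 0, -0.8], [0, 0, -0.7], [0, 0, -0.4]], turn=[[0, 0, 0], [0, 0, 0], [0, 0, 0], [0, 0, 0], [0, 0, 0], [0, 0, 0], [0, 0, 0], [0, 0, 0]])

```text
time: 23.97
position: [482.6, 326.0, 277.5]
orientation: [1.333, 2.843, 0.004]
contact_force: [0.5, -0.1, -0.8]
opening: 25.0
finger_force: 58.8
```

>>> drive_tool(linear=[[-0.3, -0.2, 0], [-0.7, -0.55, 0], [-0.8, -0.62, 0], [-0.8, -0.62, 0], [-0.8, -0.62, 0], [-0.8, -0.62, 0], [-0.8, -0.62, 0], [-0.8, -0.62, 0]], turn=[[0, 0, 0], [0, 0, 0], [0, 0, 0], [0, 0, 0], [0, 0, 0], [0, 0, 0], [0, 0, 0], [0, 0, 0]])

```text
time: 24.63
position: [488.2, 140.9, 273.3]
orientation: [-1.333, -2.843, 0.002]
contact_force: [0.3, -0.2, -0.7]
opening: 25.7
finger_force: 59.0
```

>>> drive_tool(linear=[[-0.8, -0.62, 0], [-0.8, -0.62, 0], [-0.8, -0.62, 0], [-0.8, -0.62, 0], [-0.8, -0.62, 0], [-0.8, -0.62, 0], [-0.8, -0.62, 0], [-0.8, -0.62, 0]], turn=[[0, 0, 0], [0, 0, 0], [0, 0, 0], [0, 0, 0], [0, 0, 0], [0, 0, 0], [0, 0, 0], [0, 0, 0]])

```text
time: 25.3
position: [494.9, -61.2, 273.3]
orientation: [-1.333, -2.843, 0.001]
contact_force: [1.0, -0.2, -0.6]
opening: 25.4
finger_force: 59.0
```

>>> drive_tool(linear=[[-0.8, -0.62, -0.3], [-0.8, -0.62, -0.5], [-0.6, -0.5, -0.4], [-0.4, -0.3, 0], [0, 0, 0], [0, 0, 0]], turn=[[0, 0, 0], [0, 0, 0], [0, 0, 0], [0, 0, 0], [0, 0, 0], [0, 0, 0]])

```text
time: 25.8
position: [497.8, -142.3, 303.0]
orientation: [-1.335, -2.842, -0.001]
contact_force: [-0.4, 0.3, -1.4]
opening: 25.4
finger_force: 59.0
```

```bash
cat > aim.py <<'E'
from h import *
n=np.array([-.1535,.394,.9063]); n/=np.linalg.norm(n); L=142.2
bore=np.array([526.6,-291.8,88.])
s=read_state(); R0=Ro.from_rotvec(s["orientation"]); z=R0.apply([0,0,1]); a=np.cross(z,-n); sn=np.linalg.norm(a)
rot=Ro.from_rotvec(a/sn*np.arcsin(min(sn,1))) if sn>1e-6 else Ro.identity(); Rt=rot*R0
E
python3 - <<'E'
from aim import *
plan(bore+n*(L+40),Rt); print(s["opening"],np.round(s["joint_positions"],2))
# delta expressed in target tool axes, too
print("after turn, tool units",Rt.inv().apply(bore+n*(L+40)-s["position"])/25)
E
```

```text
lin units [-2.418 -1.959  1.992] turn units [ 1.37 -4.16 -0.  ] pos [ 497.8 -142.3  303. ] F [-0.4  0.3 -1.4] t 25.8
25.395070367725562 [-0.41  0.06  0.26  1.77  0.    0.47]
after turn, tool units [-1.35388275 -1.60736704  3.03918515]
```

>>> drive_tool(linear=[[0, 0, 0], [0, 0, 0], [0, 0, 0], [0, 0, 0], [0, 0, 0], [0, 0, 0]], turn=[[0.23, -0.69, 0], [0.23, -0.69, 0], [0.23, -0.69, 0], [0.23, -0.69, 0], [0.23, -0.7, 0], [0.22, -0.7, 0]])

```text
time: 26.3
position: [497.8, -140.4, 303.2]
orientation: [1.181, 2.528, -0.428]
contact_force: [0.1, 0.0, -1.5]
opening: 25.3
finger_force: 59.0
```

>>> drive_tool(linear=[[-0.4, -0.5, 0.6], [-0.4, -0.5, 0.7], [-0.3, -0.4, 0.7], [-0.25, -0.2, 0.5], [0, 0, 0.2], [0, 0, 0], [0, 0, 0]], turn=[[0, 0, 0], [0, 0, 0], [0, 0, 0], [0, 0, 0], [0, 0, 0], [0, 0, 0], [0, 0, 0]])

```text
time: 26.88
position: [497.8, -215.0, 260.9]
orientation: [1.184, 2.531, -0.426]
contact_force: [0.1, 0.3, -0.7]
opening: 25.6
finger_force: 59.0
```

Run:
```python
from aim import *
plan(bore+n*(L+40),Rt); R=R0; tip=s["position"]+L*R.apply([0,0,1]); print("tip",tip,"rel bore: along n",(tip-bore)@n, "perp",R.inv().apply(tip-bore))
a=get_image("top"); b=get_image("side"); save(a,"t9.png"); save(b,"s9.png"); w=get_image("wrist"); save(w,"w9.png")
print("tip px",proj(a,tip),proj(b,tip))
c=lambda I,u,v:cv2.resize(I[v:v+75,u:u+100],(400,300),interpolation=2)
m=np.vstack([np.hstack([c(a["pixels"],390,195),c(b["pixels"],290,290)]),np.hstack([cv2.resize(w["pixels"],(400,300)),cv2.resize(a["pixels"],(400,300))])]); cv2.imwrite("pics/c9.png",m[...,::-1])
```

```text
lin units [-0.032 -0.053  0.367] turn units [ 0.02  0.   -0.  ] pos [ 497.8 -215.   260.9] F [ 0.1  0.3 -0.7] t 26.9
tip [ 519.77680623 -270.92409139  132.03352101] rel bore: along n 49.17567336213028 perp [  0.79787539   1.63798902 -49.17307081]
tip px [436.21464581 242.54843125] [337.6204137  327.17849191]
```

View pics/c9.png

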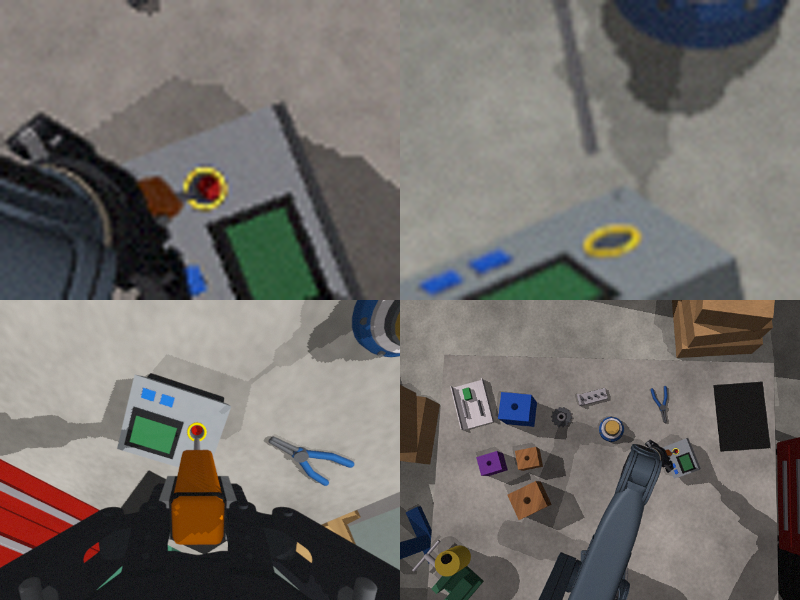

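The crops put the tip at side (338,328), which matches the prediction. It points at the ring, which the top view shows at (441,242) and the wrist view at about (315,211). I'll check the top-view tip numerically.

Run:
```python
from aim import *
tip=s["position"]+L*R0.apply([0,0,1]); w=get_image("wrist"); a=get_image("top")
print("wrist tip",proj(w,tip),"bore",proj(w,bore+2*n))
I=cv2.cvtColor(w["pixels"],cv2.COLOR_RGB2HSV); M=cv2.inRange(I[180:250,280:350],(22,120,80),(36,255,255)); k=max(cv2.findContours(M,0,1)[0],key=cv2.contourArea); print("wrist ring",np.array(cv2.boundingRect(k))+[280,180,0,0])
M=cv2.inRange(cv2.cvtColor(a["pixels"],cv2.COLOR_RGB2HSV)[230:255,428:455],(20,110,60),(35,255,255))
print("\n".join("".join("#" if x else "." for x in r) for r in M)); 
P=w["pixels"]
for r in range(200,244,3): print(r,"".join("Y" if q[0]>150 and q[2]<110 and q[1]>130 else "R" if q[0]>90 and q[1]<60 else "k" if q.max()<60 else "o" if q[0]>q[2]+60 else "g" if q.max()<125 else "-" for q in P[r,290:345].astype(int)))
T=a["pixels"].astype(int)
for r in range(238,247): print(r,"".join("Y" if q[0]>q[2]+60 and q[1]>q[2]+40 else "R" if q[0]>q[1]+40 else "k" if q.max()<60 else "g" if q.max()<105 else "-" for q in T[r,424:455]))
```

```text
wrist tip [315.98456882 223.86679043] bore [313.74658295 210.57243147]
wrist ring [299 195  32  31]
...........................
...........................
...........................
...........................
...........................
...........................
...........................
...........#####...........
.........########..........
.........##.....##.........
........##.......#.........
........#........##........
..................#........
.................##........
.........#.......#.........
.........##....###.........
..........#######..........
............##.............
...........................
...........................
...........................
...........................
...........................
...........................
...........................
200 kkg-----------YYYYYYYooRRRRooYYYYYYYY------------------
203 kg---------oYYYYYoRRRRRRRRRRRRRRRoYYYYY----------------
206 g---------YYYYYgRRRRRRRRRRRRRRRRRRggYYYY---------------
209 ---------YYYYY-gRRRRRRRRRRRRRRRRRRggoYYYo--------------
212 ----------YYYY-gggRRRRRRRRRRRRRRggggoYYYo--------------

[... 223 characters left out ...]
----------------
227 ---------------------gggggggg--------------------------
230 ---------------------gggggggg--------------------------
233 --------------------ggggggggg--------------------------
236 --------------------ggggggggg--------------------------
239 --------------------gggggggggg-------------------------
242 ---gRRRRRRRRRRRRRRRRRRRRRRRRRRRRRRRRRRRRRRRRoooo-------
238 -------------YYYggYYY----------
239 gggggRg------YgkkRRgYY---------
240 kgRRRRRg----YYkkRRRRRY---------
241 kkRRgRRRg---YgggRRRRRYY--------
242 kkRRRRRRRg-ggkgkRRRRRYY--------
243 kkkRRgRRRRgggggkkRRRRYY--------
244 kkkRRgRRgRRggYgkkRRRYY---------
245 kkkgRRRRgRRg-YYggggYYY---------
246 kkkkRRgRRRRg--YYYYYYY--------gg
```

Top and wrist views both agree with the predicted tip to within about 1 mm. Now I'll enter the hole.

>>> drive_tool(linear=[[-0.02, -0.03, 0.3], [0, 0, 0.4], [0, 0, 0.4], [0, 0, 0.4], [0, 0, 0.4], [0, 0, 0.3], [0, 0, 0], [0, 0, 0]], turn=[[0, 0, 0], [0, 0, 0], [0, 0, 0], [0, 0, 0], [0, 0, 0], [0, 0, 0], [0, 0, 0], [0, 0, 0]])

```text
time: 27.8
position: [505.8, -239.0, 211.0]
orientation: [1.186, 2.53, -0.427]
contact_force: [0.0, -0.7, -0.4]
opening: 25.1
finger_force: 59.0
```

```bash
cat > chk.py <<'E'
from aim import *
tip=s["position"]+L*R0.apply([0,0,1]); print("depth",round(-(tip-bore)@n,1),"perp",np.round(R0.inv().apply(tip-bore)[:2],1),"Fn",round(s["contact_force"]@n,2),"Ftool",np.round(R0.inv().apply(s["contact_force"]),1),"op",round(s["opening"],1),"t",s["time"])
E
python3 chk.py
```

```text
depth 6.7 perp [-0.5 -0.3] Fn -0.61 Ftool [-0.4 -0.4  0.6] op 25.1 t 27.8
```

>>> drive_tool(linear=[[0, 0, 0.06], [0, 0, 0.06], [0, 0, 0.06], [0, 0, 0.06], [0, 0, 0]], turn=[[0, 0, 0], [0, 0, 0], [0, 0, 0], [0, 0, 0], [0, 0, 0]])

```text
time: 28.22
position: [507.4, -241.2, 206.9]
orientation: [1.185, 2.528, -0.426]
contact_force: [-0.2, -0.2, -0.5]
opening: 25.2
finger_force: 59.0
```

>>> drive_tool(linear=[[0, 0, 0.03], [0, 0, 0.03], [0, 0, 0.03], [0, 0, 0]], turn=[[0, 0, 0], [0, 0, 0], [0, 0, 0], [0, 0, 0]])

```text
time: 28.55
position: [507.7, -242.1, 204.7]
orientation: [1.185, 2.528, -0.427]
contact_force: [-0.4, -0.8, -1.8]
opening: 25.1
finger_force: 59.0
```

```bash
python3 chk.py
```

```text
depth 14.0 perp [-1.4  0.2] Fn -1.87 Ftool [ 0.4 -0.6  1.9] op 25.1 t 28.55
```

>>> drive_tool(linear=[[0, 0, 0.03], [0, 0, 0.03], [0, 0, 0.02], [0, 0, 0]], turn=[[0, 0, 0], [0, 0, 0], [0, 0, 0], [0, 0, 0]])

```text
time: 28.88
position: [508.0, -242.9, 202.9]
orientation: [1.185, 2.528, -0.427]
contact_force: [-0.2, -0.1, -1.4]
opening: 25.1
finger_force: 59.0
```

>>> drive_tool(linear=[[0, 0, 0.03], [0, 0, 0.03], [0, 0, 0.02], [0, 0, 0]], turn=[[0, 0, 0], [0, 0, 0], [0, 0, 0], [0, 0, 0]])

```text
time: 29.22
position: [508.3, -243.7, 201.5]
orientation: [1.185, 2.528, -0.427]
contact_force: [-1.1, 0.8, 1.2]
opening: 25.3
finger_force: 59.3
```

```bash
python3 chk.py
```

```text
depth 17.6 perp [-1.7  0.2] Fn 1.59 Ftool [ 0.7 -0.6 -1.6] op 25.3 t 29.2167
```

Contact at about 17 mm. Pressing on.

>>> drive_tool(linear=[[0, 0, 0.03], [0, 0, 0.03], [0, 0, 0.02], [0, 0, 0]], turn=[[0, 0, 0], [0, 0, 0], [0, 0, 0], [0, 0, 0]])

```text
time: 29.55
position: [508.7, -244.5, 199.6]
orientation: [1.185, 2.528, -0.427]
contact_force: [-0.6, 2.4, 1.6]
opening: 25.4
finger_force: 59.4
```

>>> drive_tool(linear=[[0, 0, 0.03], [0, 0, 0.03], [0, 0, 0.02], [0, 0, 0]], turn=[[0, 0, 0], [0, 0, 0], [0, 0, 0], [0, 0, 0]])

```text
time: 29.88
position: [509.1, -245.3, 197.8]
orientation: [1.185, 2.528, -0.426]
contact_force: [-2.6, 1.5, 3.2]
opening: 25.2
finger_force: 59.5
```

```bash
python3 chk.py
```

```text
depth 21.7 perp [-1.7  0.3] Fn 3.9 Ftool [ 1.3 -1.5 -3.9] op 25.2 t 29.8833
```

>>> drive_tool(linear=[[0, 0, 0.03], [0, 0, 0.02], [0, 0, 0]], turn=[[0, 0, 0], [0, 0, 0], [0, 0, 0]])

```text
time: 30.13
position: [509.3, -245.6, 197.4]
orientation: [1.184, 2.527, -0.426]
contact_force: [-3.5, 3.6, 5.5]
opening: 25.8
finger_force: 60.2
```

>>> drive_tool(linear=[[0, 0, 0.03], [0, 0, 0], [0, 0, 0]], turn=[[0, 0, 0], [0, 0, 0], [0, 0, 0]])

```text
time: 30.38
position: [509.4, -245.8, 197.4]
orientation: [1.184, 2.527, -0.426]
contact_force: [-3.9, 5.8, 8.4]
opening: 25.6
finger_force: 60.6
```

```bash
python3 chk.py
```

```text
depth 22.3 perp [-2.2  0.3] Fn 10.51 Ftool [  2.9  -0.5 -10.5] op 25.6 t 30.3833
```

At the hard stop: about 12 N net, and the depth has stopped increasing. Holding for 1.5 s, then withdrawing.

>>> drive_tool(linear=[[0, 0, 0], [0, 0, 0], [0, 0, 0], [0, 0, 0], [0, 0, 0], [0, 0, 0], [0, 0, 0], [0, 0, 0]], turn=[[0, 0, 0], [0, 0, 0], [0, 0, 0], [0, 0, 0], [0, 0, 0], [0, 0, 0], [0, 0, 0], [0, 0, 0]])

```text
time: 31.05
position: [509.4, -245.8, 197.3]
orientation: [1.184, 2.527, -0.426]
contact_force: [-2.9, 5.4, 8.2]
opening: 25.4
finger_force: 60.6
```

>>> drive_tool(linear=[[0, 0, 0], [0, 0, 0], [0, 0, 0], [0, 0, 0], [0, 0, 0], [0, 0, 0], [0, 0, 0], [0, 0, 0]], turn=[[0, 0, 0], [0, 0, 0], [0, 0, 0], [0, 0, 0], [0, 0, 0], [0, 0, 0], [0, 0, 0], [0, 0, 0]])

```text
time: 31.72
position: [509.4, -245.8, 197.4]
orientation: [1.184, 2.527, -0.426]
contact_force: [-4.2, 5.5, 7.4]
opening: 25.4
finger_force: 60.6
```

```bash
python3 chk.py
```

```text
depth 22.3 perp [-2.2  0.3] Fn 9.54 Ftool [ 3.3 -0.9 -9.6] op 25.4 t 31.7167
```

>>> drive_tool(linear=[[0, 0, -0.1], [0, 0, -0.3], [0, 0, -0.5], [0, 0, -0.7], [0, 0, -0.8], [0, 0, -0.9], [0, 0, -0.9], [0, 0, -0.5]], turn=[[0, 0, 0], [0, 0, 0], [0, 0, 0], [0, 0, 0], [0, 0, 0], [0, 0, 0], [0, 0, 0], [0, 0, 0]])

```text
time: 32.38
position: [491.5, -199.4, 304.6]
orientation: [1.184, 2.525, -0.426]
contact_force: [-0.3, 0.1, -0.5]
opening: 25.4
finger_force: 59.1
```

>>> drive_tool(linear=[[0, 0, 0], [0, 0, 0], [0, 0, 0], [0, 0, 0], [0, 0, 0], [0, 0, 0], [0, 0, 0]], turn=[[-0.23, 0.69, 0], [-0.23, 0.69, 0], [-0.23, 0.69, 0], [-0.23, 0.69, 0], [-0.23, 0.7, 0], [-0.22, 0.7, 0], [0, 0, 0]])

```text
time: 32.97
position: [491.7, -202.4, 299.5]
orientation: [-1.336, -2.839, -0.0]
contact_force: [-0.5, -0.9, -1.6]
opening: 25.7
finger_force: 59.1
```

Run:
```python
from h import *
plan((482.4,325.9,285),Ro.from_rotvec([1.333,2.844,0])); im=get_image("wrist"); s=read_state(); R=Ro.from_rotvec(s["orientation"]); z=R.apply([0,0,1])
print("tip pred px",proj(im,s["position"]+142.2*z), "mid",proj(im,s["position"]+80*z)); P=im["pixels"].astype(int)
for r in range(196,250,4): print(r,"".join("o" if q[0]>q[2]+60 else "k" if q.max()<60 else "g" if q.max()<125 else "-" for q in P[r,285:350]))
t=get_image("top");q=proj(t,(526.6,-291.8,88)); u,v=map(int,q); g=t["pixels"].astype(int)[v-5:v+6,u-6:u+7]; print("red px",((g[...,0]>g[...,1]+60)).sum())
```

```text
lin units [16.516 13.185  0.623] turn units [-0.02 -0.05 -0.03] pos [ 491.7 -202.4  299.5] F [-0.5 -0.9 -1.6] t 33.0
tip pred px [316.63635581 222.44603017] mid [316.86745036 244.27074894]
196 -----------------------------------------------------------------
200 -----------------------------------------------------------------
204 -----------------------------------------------------------------
208 -----------------------------------------------------------------
212 -----------------------------------------------------------------
216 -----------------------------------------------------------------
220 -----------------------------------------------------------------
224 -------------------------ggggggg---------------------------------
228 -------------------------ggggggg---------------------------------
232 -------------------------ggggggg---------------------------------
236 -------------------------ggggggg---------------------------------
240 -------------oooooooooooooooooooooooooooooooooooo----------------
244 -------ooooooooooooooooooooooooooooooooooooooooooooooo-----------
248 ------ooooooooooooooooooooooooooooooooooooooooooooooooo----------
red px 0
```

>>> drive_tool(linear=[[0.4, 0.3, 0], [0.8, 0.64, 0], [0.8, 0.64, 0], [0.8, 0.64, 0], [0.8, 0.64, 0], [0.8, 0.64, 0], [0.8, 0.64, 0], [0.8, 0.64, 0]], turn=[[0, 0, 0], [0, 0, 0], [0, 0, 0], [0, 0, 0], [0, 0, 0], [0, 0, 0], [0, 0, 0], [0, 0, 0]])

```text
time: 33.73
position: [485.5, -5.0, 303.1]
orientation: [1.329, 2.844, 0.001]
contact_force: [1.2, -0.1, -0.9]
opening: 25.3
finger_force: 59.1
```

>>> drive_tool(linear=[[0.8, 0.64, 0], [0.8, 0.64, 0], [0.8, 0.64, 0], [0.8, 0.64, 0], [0.8, 0.64, 0], [0.8, 0.64, 0], [0.8, 0.64, 0], [0.8, 0.64, 0]], turn=[[0, 0, 0], [0, 0, 0], [0, 0, 0], [0, 0, 0], [0, 0, 0], [0, 0, 0], [0, 0, 0], [0, 0, 0]])

```text
time: 34.4
position: [480.8, 199.6, 303.3]
orientation: [1.329, 2.844, 0.002]
contact_force: [0.4, -0.4, -0.5]
opening: 25.5
finger_force: 59.1
```

>>> drive_tool(linear=[[0.8, 0.64, 0], [0.8, 0.64, 0], [0.8, 0.64, 0], [0.8, 0.6, 0], [0.5, 0.4, 0], [0, 0, 0], [0, 0, 0], [0, 0, 0]], turn=[[0, 0, 0], [0, 0, 0], [0, 0, 0], [0, 0, 0], [0, 0, 0], [0, 0, 0], [0, 0, 0], [0, 0, 0]])

```text
time: 35.07
position: [478.5, 314.9, 302.9]
orientation: [1.33, 2.845, 0.0]
contact_force: [0.4, -0.4, -2.0]
opening: 25.4
finger_force: 59.1
```

Run:
```python
from h import *
plan((482.4,325.9,255),Ro.from_rotvec([1.333,2.844,0]))
```

```text
lin units [0.24  0.403 1.917] turn units [0.   0.   0.02] pos [478.5 314.9 302.9] F [ 0.4 -0.4 -2. ] t 35.1
```

>>> drive_tool(linear=[[0.14, 0.25, 0.3], [0.1, 0.15, 0.5], [0, 0, 0.5], [0, 0, 0.3], [0, 0, 0], [0, 0, 0]], turn=[[0, 0, 0], [0, 0, 0], [0, 0, 0], [0, 0, 0], [0, 0, 0], [0, 0, 0]])

```text
time: 35.57
position: [483.2, 325.1, 261.5]
orientation: [-1.334, -2.843, 0.002]
contact_force: [0.2, -0.0, -0.4]
opening: 25.2
finger_force: 59.1
```

Run:
```python
from h import *
plan((482.4,325.9,240),Ro.from_rotvec([1.333,2.844,0])); im=get_image("wrist"); s=read_state(); R=Ro.from_rotvec(s["orientation"]); z=R.apply([0,0,1])
tip=s["position"]+142.2*z; print("tip",tip,"px",proj(im,tip)); P=im["pixels"].astype(int); print("hole pred px",proj(im,(482.4,325.9,100)))
for r in range(180,240,3): print(r,"".join("k" if q.max()<70 else "g" if q[0]<q[2]+30 else "o" for q in P[r,270:360]))
```

```text
lin units [ 0.046 -0.002  0.862] turn units [-0.02 -0.01 -0.01] pos [483.2 325.1 261.5] F [ 0.2 -0.  -0.4] t 35.6
tip [483.56987409 325.34056257 120.27126321] px [317.10984128 223.37383847]
hole pred px [316.41051747 216.58614159]
180 gggggggooooooooooooooooooooooooooooooooooooooooooooooooooooooooooooooooooooooooooooooooooo
183 ggggggoooooooooooooooooooooooooooooooooooooooooooooooooooooooooooooooooooooooooooooooooooo
186 gggggooooooooooooooooooooooooooooooooooooooooooooooooooooooooooooooooooooooooooooooooooooo
189 gggooooooooooooooooooooooooooooooooooooooooooooooooooooooooooooooooooooooooooooooooooooooo
192 ggoooooooooooooooooooooooooooooooooooooooooooooooooooooooooooooooooooooooooooooooooooooooo
195 oooooooooooooooooooooooooooooooooooooooooooooooooooooooooooooooooooooooooooooooooooooooooo
198 oooooooooooooooooooooooooooooooooooooooooooooooooooooooooooooooooooooooooooooooooooooooooo
201 oooooooooooooooooooooooooooooooooooooooooooooooooooooooooooooooooooooooooooooooooooooooooo
204 ooooooooooooooooooooooooooooooooooooooooooogggggggoooooooooooooooooooooooooooooooooooooooo
207 oooooooooo
[... 330 characters left out ...]
ooooooooooooooooooooooooooooooooooo
219 oooooooooooooooooooooooooooooooooooooooooooooooooooooooooooooooooooooooooooooooooooooooooo
222 oooooooooooooooooooooooooooooooooooooooooogggggggooooooooooooooooooooooooooooooooooooooooo
225 oooooooooooooooooooooooooooooooooooooooooggggggggooooooooooooooooooooooooooooooooooooooooo
228 oooooooooooooooooooooooooooooooooooooooooggggggggooooooooooooooooooooooooooooooooooooooooo
231 oooooooooooooooooooooooooooooooooooooooooggggggggooooooooooooooooooooooooooooooooooooooooo
234 ooooooooooooooooooooooooooooooooooooooooogggggggggoooooooooooooooooooooooooooooooooooooooo
237 ooooooooooooooooooooooooooooooooooooooooggggggggggooooooooooooooooooooooooooooooooooooooog
```

Run:
```python
from h import *
im=get_image("wrist"); P=im["pixels"].astype(int)
for r in range(196,238,2): print(r," ".join("%3d"%q for q in P[r,294:340:2,0]))
```

```text
196 208 209 207 209 210 205 197 194 202 210 212 207 210 213 217 218 217 218 222 221 215 213 216
198 208 208 207 208 211 207 200 195 196 206 211 208 207 210 214 216 217 218 221 223 217 213 216
200 207 209 208 207 208 211 204 200 195 200 209 210 208 209 211 214 217 216 220 221 221 214 213
202 206 208 207 207 207 209 208 195 160 152 151 153 149 159 204 213 216 218 216 221 222 218 214
204 205 207 209 209 208 209 193 172 122 111 114 112 111 117 141 191 213 216 217 218 222 221 216
206 205 206 206 208 209 196 170  96  90  90  93  93  88  93 101 140 199 216 216 216 220 222 218
208 206 204 207 207 203 183  91  90  91  92  89  90  89  90  89 104 147 214 217 216 219 221 222
210 209 206 207 207 202 167  87  92  88  90  89  93  89  89  92  93 132 197 216 217 194 200 199
212 210 209 207 208 203 148  88  92  94  92  93  94  86  87  91  95 106 147 194 195 193 194 196
214 211 210 206 206 206 168  87  89  89  94  93  90  88  85  90  99 105 131 189 192 192 193 195
216 211 210 208 205 207 181 128  92  93  94  92  93  89  88  93  99  97 145 187 191 193 191 195
218 212 212 209 207 207 194 165  91  90  90 
[... 215 characters left out ...]
 194 210 208 208 212 216 216
224 206 207 212 212 207 207 210 211 154 104 127 154 166 158 169 173 205 211 207 208 209 214 216
226 201 207 208 209 211 206 205 209 162 104 126 155 167 186 191 193 197 209 210 208 208 211 215
228 195 204 207 211 211 208 205 205 162 103 125 153 169 200 201 196 195 203 211 210 209 210 213
230 197 198 208 208 209 209 207 206 164 100 127 152 168 204 206 200 192 198 208 211 208 209 211
232 175 194 203 206 211 210 209 206 142 102 126 152 169 198 209 204 197 194 202 211 210 207 208
234 205 195 195 206 210 213 211 207 143 101 129 154 167 196 210 206 200 192 196 207 212 209 207
236 203 201 194 201 208 210 211 208 125 102 127 154 169 192 208 209 203 199 194 202 211 210 208
```

Run:
```python
from h import *
im=get_image("wrist"); s=read_state(); z=s["position"][2]-142.2; R=Ro.from_rotvec(s["orientation"])
h=ray(im,316.5,212.5,100); t=ray(im,315,221,z); print("hole",h,"tip",t,"tip z",z,"units",R.inv().apply(h-t)/25)
plan((h[0],h[1],240),Ro.from_rotvec([1.333,2.844,0]))
```

```text
hole [481.38479711 329.00471981 100.        ] tip [482.10065763 326.24242856 121.0339184 ] tip z 121.03391839991264 units [0.10355396 0.04736062 0.84139351]
lin units [0.168 0.008 0.929] turn units [ 0.01 -0.   -0.  ] pos [483.9 325.6 263.2] F [ 0.1  0.6 -0.7] t 35.7
```

>>> drive_tool(linear=[[0.1, 0.03, 0.2], [0, 0, 0.4], [0, 0, 0.4], [0, 0, 0.5], [0, 0, 0.5], [0, 0, 0.5], [0, 0, 0.5], [0, 0, 0]], turn=[[0, 0, 0], [0, 0, 0], [0, 0, 0], [0, 0, 0], [0, 0, 0], [0, 0, 0], [0, 0, 0], [0, 0, 0]])

```text
time: 36.38
position: [480.3, 327.0, 182.4]
orientation: [-1.331, -2.841, 0.009]
contact_force: [0.4, 0.4, -1.9]
opening: 25.7
finger_force: 59.1
```

>>> drive_tool(linear=[[0, 0, 0.4], [0, 0, 0.4], [0, 0, 0.3], [0, 0, 0], [0, 0, 0]], turn=[[0, 0, 0], [0, 0, 0], [0, 0, 0], [0, 0, 0], [0, 0, 0]])

```text
time: 36.8
position: [482.0, 327.9, 158.9]
orientation: [-1.332, -2.844, 0.002]
contact_force: [-0.5, 0.2, -1.3]
opening: 25.5
finger_force: 59.1
```

>>> drive_tool(linear=[[0, 0, 0.1], [0, 0, 0.08], [0, 0, 0], [0, 0, 0]], turn=[[0, 0, 0], [0, 0, 0], [0, 0, 0], [0, 0, 0]])

```text
time: 37.13
position: [482.6, 328.2, 155.4]
orientation: [1.333, 2.845, 0.0]
contact_force: [0.4, 0.1, -1.3]
opening: 25.4
finger_force: 59.1
```

>>> drive_tool(linear=[[0, 0, 0.04], [0, 0, 0], [0, 0, 0]], turn=[[0, 0, 0], [0, 0, 0], [0, 0, 0]])

```text
time: 37.38
position: [482.5, 328.1, 154.3]
orientation: [1.333, 2.845, 0.0]
contact_force: [-0.1, -0.2, -1.7]
opening: 25.2
finger_force: 59.1
```

>>> drive_tool(linear=[[0, 0, 0.04], [0, 0, 0.02], [0, 0, 0], [0, 0, 0]], turn=[[0, 0, 0], [0, 0, 0], [0, 0, 0], [0, 0, 0]])

```text
time: 37.72
position: [482.4, 328.1, 152.6]
orientation: [-1.333, -2.845, 0.0]
contact_force: [-0.5, 0.0, -1.0]
opening: 25.1
finger_force: 59.1
```

>>> drive_tool(linear=[[0, 0, 0.03], [0, 0, 0], [0, 0, 0]], turn=[[0, 0, 0], [0, 0, 0], [0, 0, 0]])

```text
time: 37.97
position: [482.5, 328.1, 152.2]
orientation: [1.333, 2.845, 0.0]
contact_force: [-0.8, -0.9, 0.2]
opening: 25.4
finger_force: 59.3
```

>>> drive_tool(linear=[[0, 0, 0.02], [0, 0, 0], [0, 0, 0]], turn=[[0, 0, 0], [0, 0, 0], [0, 0, 0]])

```text
time: 38.22
position: [482.5, 328.2, 152.2]
orientation: [1.333, 2.845, 0.001]
contact_force: [-0.5, -0.7, 3.6]
opening: 25.5
finger_force: 59.6
```

>>> drive_tool(linear=[[0, 0, 0], [0, 0, 0], [0, 0, 0], [0, 0, 0], [0, 0, 0], [0, 0, 0], [0, 0, 0], [0, 0, 0]], turn=[[0, 0, 0], [0, 0, 0], [0, 0, 0], [0, 0, 0], [0, 0, 0], [0, 0, 0], [0, 0, 0], [0, 0, 0]], fingers=1)

```text
time: 38.88
position: [482.5, 328.1, 151.4]
orientation: [-1.333, -2.845, 0.0]
contact_force: [0.5, 0.4, -0.1]
opening: 85.6
finger_force: 0.0
```

>>> drive_tool(linear=[[0, 0, -0.3], [0, 0, -0.6], [0, 0, -0.8], [0, 0, -0.8], [0, 0, -0.8], [0, 0, -0.7], [0, 0, -0.3], [0, 0, 0]], turn=[[0, 0, 0], [0, 0, 0], [0, 0, 0], [0, 0, 0], [0, 0, 0], [0, 0, 0], [0, 0, 0], [0, 0, 0]])

```text
time: 39.55
position: [483.6, 328.7, 262.2]
orientation: [1.331, 2.842, 0.007]
contact_force: [-0.5, -0.8, 0.1]
opening: 85.5
finger_force: 0.0
```

Run:
```python
from h import *
plan((482,328,152)); im=get_image("wrist"); I=cv2.cvtColor(im["pixels"],cv2.COLOR_RGB2HSV)
M=cv2.inRange(I[170:310,250:390],(14,235,175),(20,255,255)); M=cv2.morphologyEx(M,cv2.MORPH_OPEN,np.ones((5,5))); k=max(cv2.findContours(M,0,1)[0],key=cv2.contourArea); r=cv2.minAreaRect(k); print(r)
print("top centre",ray(im,r[0][0]+250,r[0][1]+170,195))
t=get_image("top"); H=cv2.cvtColor(t["pixels"],cv2.COLOR_RGB2HSV)
# stack: steel/brass/plate in top and side
S=get_image("side"); HS=cv2.cvtColor(S["pixels"],cv2.COLOR_RGB2HSV)
for n,im2,hh,(u,v,w,h) in(("top",t,H,(312,180,54,52)),("side",S,HS,(335,240,60,60))):
    for nm,lo,hi,zz in(("brass",(14,110,60),(30,255,255),72),("blue",(100,100,30),(125,255,255),0),("plate",(0,0,150),(180,60,255),40)):
        M=cv2.inRange(hh[v:v+h,u:u+w],lo,hi); c=np.vstack(cv2.findContours(M,0,1)[0]); bb=cv2.boundingRect(c); cx,cy=u+bb[0]+(bb[2]-1)/2,v+bb[1]+(bb[3]-1)/2; print(n,nm,bb[2:],np.round([cx,cy],1),np.round(ray(im2,cx,cy,zz)[:2],1))
d=H[236:248,434:448]; g=t["pixels"].astype(int)[236:248,434:448]; print("red px",(g[...,0]>g[...,1]+50).sum())
```

```text
lin units [ 0.024 -0.089  4.406] pos [483.6 328.7 262.2] F [-0.5 -0.8  0.1] t 39.5
((64.0, 80.0), (40.0, 40.0), 90.0)
top centre [482.35293796 328.56987383 195.        ]
top brass (22, 23) [339.5 204. ] [621.3 -25.7]
top blue (39, 40) [338.  206.5] [625.6 -24.4]
top plate (37, 42) [340.  209.5] [611.3 -28.6]
side brass (25, 21) [366. 267.] [623. -35.]
side blue (45, 28) [365.  285.5] [626.6 -21.6]
side plate (38, 20) [365.5 274.5] [625.1 -25.8]
red px 22
```

```bash
python3 -c "
from workcell import hand_in
print(hand_in())"
```

```text
the job is handed in; nothing more can be done
None
```

I handed the job in at 39.5 s: steel disc on the load cell plate within about 3 mm of centre, brass on top of it, tare button held at its stop (about 12 N) for over a second and released, screwdriver back upright in its block, sprocket, link jig and pliers not touched; no verdict came back.

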